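# Lock the specimen clamp with its ring pin

## Task

Swing the raised bar of the specimen clamp fully down over its drilled stud. Then take the lock pin from its stand, push it through the hole of the stud from the side where the stand is (the robot's right) until the square grip meets the stud, and swing the pin's wire ring right over the top of the stud and all the way down around it, along the pin, so that the pin is held. Let go, and leave the other things on the bench where they are.

Things in the scene. Friction and masses are not known exactly. Their poses are not given: they have to be found in the camera images.
- clamp: Specimen clamp, fixed to the bench: aluminium base 250 x 130 mm, 12 mm thick, with a short branch in saddles, the drilled stud and the hinged bar. Origin under the middle of the base; x from the stud to the hinge (roughly away from the robot, turned up to 0.3 rad), y to the left of that, z up. The stud stands at x = -60 mm, y = 0; the base is 130 mm wide in y.
- stud_hole (a point): Centre of the hole's mouth, on the pin's entry side, in the clamp's fixed upright steel stud. Axes as the clamp: y is the way the pin goes in. The hole is round, 11.5 mm wide, level, 74 mm above the bench, 24 mm long (the stud's y size), with a small chamfer at the mouth; the stud is 28 mm wide along x and its top is 16 mm above the hole's axis.
- bar_hinge (a point): Point on the hinge axis of the clamp bar, on the clamp, 160 mm in x and 12 mm in y from stud_hole, 55 mm above the bench; the clamp's axes. The hinge axis is along the clamp's y.
- bar (a joint): Angle of the steel clamp bar (50 mm wide, 10 mm thick, slotted for the stud, reaching 215 mm from the hinge), rad: 0 = fully down and level (its stop; its top is then 14 mm below the hole's axis), growing as the end nearer the robot swings up; starts at 0.5 to 0.9. A stiff hinge: it stays where it is left, and needs about 1 to 4 N down on the tab.
- bar_tab (a point): Centre of the upper face of the bar's plain end tab (38 mm long, 50 mm wide), 197 mm from the hinge, on the side of the stud nearer the robot when down; 60 mm above the bench when the bar is down. Its axes turn with the bar: z out of the bar's upper face.
- stand: Fixed grey stand in which the pin lies level at the start, its axis 44 mm above the bench, pointing roughly to the robot's left (+y, within 0.35 rad). Base 130 x 50 mm, 8 mm thick. It touches the pin only from 19 to 29 mm behind and from 68 to 76 mm ahead of pin_grip; its low lips stop sideways and rolling motion: lift the pin straight up. Origin on the bench below pin_shoulder; x along the pin.
- pin_grip (a point): Lock pin (115 g, loose): the place to hold it, on the axis of its 18 x 18 mm square aluminium grip. x points along the pin to its tip, z up. The grip runs from 30 mm behind (-x) to 50 mm ahead of this point, where its flat front is the shoulder; then a round 10 mm steel shank runs 36 mm more, tapered over the last 6 mm. The wire ring stands up near the shoulder.
- pin_shoulder (a point): The centre of the flat front end of the grip, where the shank begins; axes as pin_grip, which is 50 mm behind it. Pushed home it meets stud_hole.
- ring (a joint): Angle of the pin's wire ring, rad: 0 = shut, lying along the pin around the shank (its stop); 1.57 = standing upright over the pin; starts at 1.2 to 1.55. A stiff little hinge 8 mm behind pin_shoulder on the pin's axis, across the pin: the ring stays at any angle and swings with about 0.3 N at its end.
- ring_far (a point): Middle of the far end of the wire ring, 54 mm from its hinge. The wire is 4 mm thick, the ring 48 mm wide outside and 44 mm inside: it passes over and round the stud.
- weight: loose 500 g steel weight, 44 mm across, 64 mm tall, with a knob; a bystander; origin at its underside's centre
- disc_a: loose wood disc, 56 mm across, 16 mm thick; a bystander; origin at its underside's centre
- disc_b: loose wood disc, 44 mm across, 20 mm thick; a bystander; origin at its underside's centre
- beaker: loose glass beaker, 68 mm across, 90 mm tall; a bystander; origin at its underside's centre
- bottle: loose amber bottle, 60 mm across, 130 mm tall; a bystander; origin at its underside's centre
- pruner: loose hand pruner lying flat, about 170 mm long; a bystander; origin at its underside's centre
- brush: loose brush lying flat; a bystander; origin at its underside's centre
There are look-alikes about, which are no part of the job. What is shaped like the part that bears pin_grip but purple or red is not meant.

How it is judged (in metres and radians):
On the way, in this order (a step that is already met when the one before it is completed fails the run):
1. the bar is fully down (value of joint bar below 0.04 rad), for 0.2 s.
2. the pin is home in the stud over the shut bar, its ring still open (value of joint bar below 0.04 rad and y of pin_shoulder in the frame of stud_hole between -0.008 and 0.004 m and x of pin_shoulder in the frame of stud_hole between -0.005 and 0.005 m and z of pin_shoulder in the frame of stud_hole between -0.005 and 0.005 m and angle between the x axis of pin_shoulder and the y axis of stud_hole, either way round below 0.17 rad and value of joint ring above 0.5 rad), for 0.2 s.
3. the ring is swung over the stud and lies along the pin (value of joint ring below 0.15 rad and y of pin_shoulder in the frame of stud_hole between -0.008 and 0.004 m and x of pin_shoulder in the frame of stud_hole between -0.005 and 0.005 m and z of pin_shoulder in the frame of stud_hole between -0.005 and 0.005 m and angle between the x axis of pin_shoulder and the y axis of stud_hole, either way round below 0.17 rad), for 0.2 s.
At the end, for the whole second after the job is handed in: The bar is down (joint below 0.04 rad), the pin is home in the stud (shoulder within 8 mm of the stud along the hole and within 5 mm of the hole's line, the pin within 0.17 rad of the hole's line), the ring is shut around the stud (joint below 0.15 rad), and nothing is held (all of step 3 and value of joint bar below 0.04 rad); the robot touches nothing.
It fails at once if a bystander is pushed away by more than 30 mm or tipped over (distance of any of weight, disc_a, disc_b, beaker, bottle, pruner, brush from where it was at the start of the episode above 0.03 m or angle between any of weight, disc_a, disc_b, beaker, bottle's own z axis and vertical above 0.5 rad).
It also fails if it takes over 67 s, if anything falls off the work surface, if the arm or the gripper's body presses on something with over 40 N, if the wrist force passes 120 N, or if a joint passes its speed limit or range.

## Robot

A 7-joint arm with a two-finger parallel gripper is mounted at the origin on the work surface. World frame = base frame: x ahead of the robot, y to its left, z up, the work surface at z = 0. Lengths are in mm, angles in rad, forces in N, time in s.
With the tool pointing down it reaches from about 400 to 925 mm from the base axis. Payload 5.6 kg.
Tool frame: the origin (TCP) lies at the very end of the fingers, on their centre line; the grasp point (between the pads) lies 19 mm behind it (hold_point_z is the distance from the TCP to the grasp point, in mm); z points along the fingers, x is the direction in which the jaws open and shut, and the axes are right-handed (so a half turn about z gives the same grasp; the last joint's range is limited). The gripper opens to 85 mm and grips with 20 to 120 N. Pads are 22 mm wide; open, the fingers measure 114 mm over their backs; the gripper's body (76 mm by 85 mm) begins 54 mm behind the grasp point. The pads swing forward as they close: fully open they stand 13 mm farther back than shut.
Start: joints at [1.189, 0.468, -0.012, 1.603, 0.006, 1.071, -0.056], TCP at [215.991, -613.071, 231.29] pointing down, gripper open.
Joint ranges: [-2.53, 2.53], [-0.31, 2.02], [-1.57, 1.55], [0.28, 2.44], [-1.29, 4.43], [0.15, 1.84], [-2.92, 2.92]. Speed limits (rad/s): [2.57, 2.57, 3.14, 3.14, 3.14, 3.14, 3.14].

## Interface

Orientations are given as [roll, pitch, yaw] about the fixed x, y, z axes, in that order (R = Rz(yaw) Ry(pitch) Rx(roll)).
In Python, from rig import read_state, snapshot, camera_model, close_job, hold_point_z gives the robot as it stands. The module is installed in compiled form; this text tells all that it offers.
- The arm moves only by the tool jog_arm, never from a script. Its argument "rows" is one flat list of numbers, 7 for each row, row after row: the shift along the tool's x, y, z in m, then the turn, a rotation vector about the tool's x, y, z in degrees, then the finger opening in m, from 0 to 0.0854. A call has 1 to 20 rows; each row shifts and turns the commanded pose from where the row before left it, along the tool's axes as they then stand; what a row does not reach is not made up. A row lasts 1/12 s, in which the tool goes at most 41.7 mm and 7.16 degrees, less where a joint would pass 70% of its speed; a pose out of reach is approached as far as the arm can. A call is refused whole if a number of a shift passes 0.0417 or a number of a turn 7.16, either way. A call with a gripper value outside its range is refused whole. The fingers move at their own pace and stop on an object; "newtons" is the grip in N (left out, the last holds). Time passes only in rows, so rows that do not move let the fingers close. It gives the time, the measured TCP pose, the force and the opening at its end, in the units of the state.
- read_state(): the state, without advancing time (a new reading comes with each control period).
- snapshot(name): name is "scene" or "side" or "wrist"; returns the picture (384x512x3 uint8, blue, green, red); there is no depth.
- camera_model(name): a dict with "mtx" (3x3 intrinsics, pixels), "k1" (the pictures are not rectified: a ray, as slopes to the right and down, at radius r is drawn at 1 + k1 r^2 times it, then the intrinsics apply), "xyz" and "orientation" of the camera in the world; the wrist camera has in their place "mount" (4x4, takes a point from camera to tool coordinates, whose origin is the TCP and whose axes are the tool frame's). Camera axes: x right, y up, looking along -z (the intrinsics and any distortion apply to the point x, -y, -z); pixel columns grow to the right and rows downward; lengths in mm; the calibration is good to about 2 mm. A picture is of the moment at which its call begins: read the wrist's pose just before it. camera_model takes no time and is no camera call.
- close_job(): hands the job in, once; it reports no verdict.
The state is a dict: "clock": time; "qpos": joint angles; "dq": joint speeds; "effort": joint torques, N m; "position": TCP position; "orientation": TCP orientation; "force": force on the tool from outside, world axes, zero at the start; "moment": the same for the moment, N m; "finger_gap": opening from 0.0 (shut) to 1.0 (fully open).
Only numpy, scipy, OpenCV 4.12 (cv2) and the standard library are available. Lean on these libraries where they do the work, as an engineer would, in place of code of your own. Each camera call takes 0.05 s, during which the arm holds its last target.

## Working session

There is one attempt and no reset: what is moved stays moved. The work goes in short steps, Python scripts to look and compute and a tool call to move; the robot and the scene stay as the last step left them, time stands still between calls to the robot, and variables do not carry over. Pictures are saved under pics/ and viewed, and the job is handed in when it is done.

Besides the shell and the picture viewer there is one more tool, called after ">>>" as name(argument=value, ...), one argument or row to a line, values as JSON. jog_arm: Moves the arm, as the interface text tells. Its arguments: {"type":"object","properties":{"rows":{"type":"array"},"newtons":{"type":"number"}},"required":["rows"]}

```bash
mkdir -p pics; ls; python3 - <<'E'
from rig import *
import cv2,json
s=read_state();print(s)
for n in("scene","side","wrist"):
    im=snapshot(n);cv2.imwrite(f"pics/{n}0.png",im);print(n,camera_model(n))
print(hold_point_z)
E
```

```text
pics
{'clock': 0.0, 'qpos': array([ 1.18898456,  0.46837674, -0.01158207,  1.6036611 ,  0.005967  ,
        1.07138958, -0.05629216]), 'dq': array([ 0.00135362, -0.00067345,  0.00095316, -0.00252262,  0.00094073,
        0.00060758, -0.00130913]), 'effort': array([-3.53115583e-04, -5.32383943e+01,  2.18019204e-02, -2.51304138e+01,
        1.15756327e-02,  7.72024534e-03,  1.42548237e-05]), 'position': array([ 215.77851132, -612.53020559,  230.32307967]), 'orientation': array([ 3.14148680e+00,  1.79715427e-03, -1.23207494e+00]), 'force': array([ 0.24216937,  0.09831793, -0.32186385]), 'moment': array([-0.03190588, -0.01979219, -0.06012283]), 'finger_gap': 1.000032898240853}
scene {'mtx': array([[432.50451924,   0.        , 260.98164872],
       [  0.        , 432.50451924, 194.23735739],
       [  0.        ,   0.        ,   1.        ]]), 'k1': -0.10376063676996725, 'xyz': array([1557.48277169,   82.60969328,  716.10515557]), 'orientation': array([1.02028729, 0.00587701, 1.62218204])}
side {'mtx': array([[374.3697735 ,   0.        , 259.66516254],
       [  0.        , 374.3697735 , 191.60362529],
       [  0.        ,   0.        ,   1.        ]]), 'k1': -0.10616571122902214, 'xyz': array([134.1562022 , 585.11887815, 844.36955235]), 'orientation': array([ 0.7292153 , -0.01838642, -2.49718265])}
wrist {'mtx': array([[276.43121197,   0.        , 257.22108519],
       [  0.        , 276.43121197, 189.84694424],
       [  0.        ,   0.        ,   1.        ]]), 'k1': -0.06416455789371057, 'mount': array([[ 9.99999277e-01,  1.13653873e-03, -3.94009240e-04,
        -5.70304260e-01],
       [ 9.76050327e-04, -9.58095445e-01, -2.86447490e-01,
        -7.33176787e+01],
       [-7.03057125e-04,  2.86446899e-01, -9.58095862e-01,
        -1.42801849e+02],
       [ 0.00000000e+00,  0.00000000e+00,  0.00000000e+00,
         1.00000000e+00]])}
18.700000000000003
```

View pics/scene0.png

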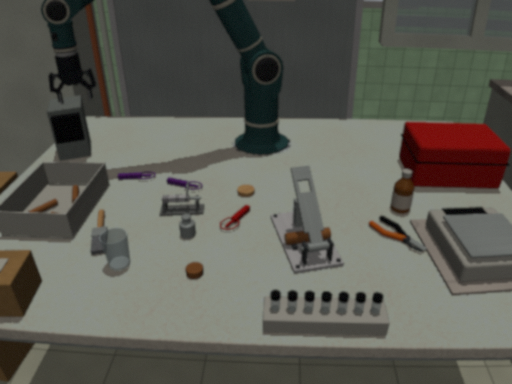

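View pics/side0.png

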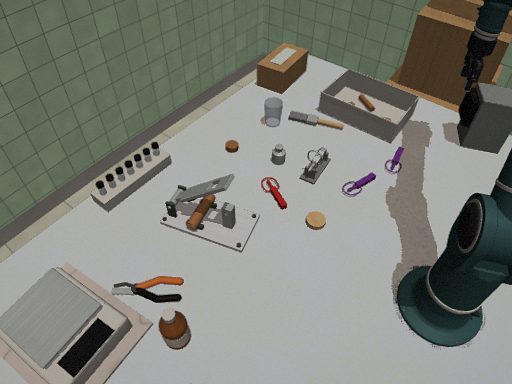

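View pics/wrist0.png

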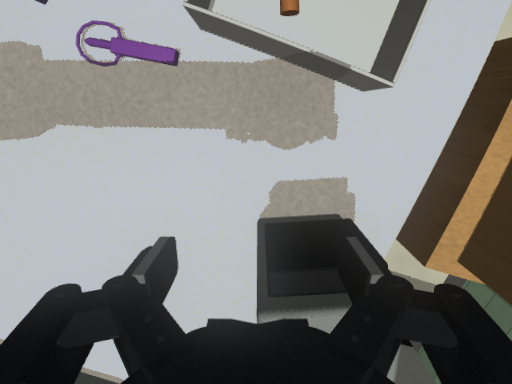

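Two purple pins (scene 135,175 and 184,183) and one red pin (scene 236,217) lie on the bench and are look-alikes. The grey pin in the stand at scene (182,202), side (316,162) fits the description. I'll enlarge it to confirm.

```bash
python3 - <<'E'
import cv2,numpy as np
a=cv2.imread("pics/scene0.png");b=cv2.imread("pics/side0.png")
def crop(im,x0,y0,w,h,s):return cv2.resize(im[y0:y0+h,x0:x0+w],None,fx=s,fy=s,interpolation=cv2.INTER_CUBIC)
cv2.imwrite("pics/c1.png",np.hstack([crop(a,150,165,65,80,6),crop(b,285,130,65,80,6)]))
cv2.imwrite("pics/c2.png",np.hstack([crop(a,265,155,80,120,5),crop(b,155,155,80,120,5)]))
cv2.imwrite("pics/c3.png",crop(b,155,160,115,95,7))
E
```

```text
(no output)
```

View pics/c1.png

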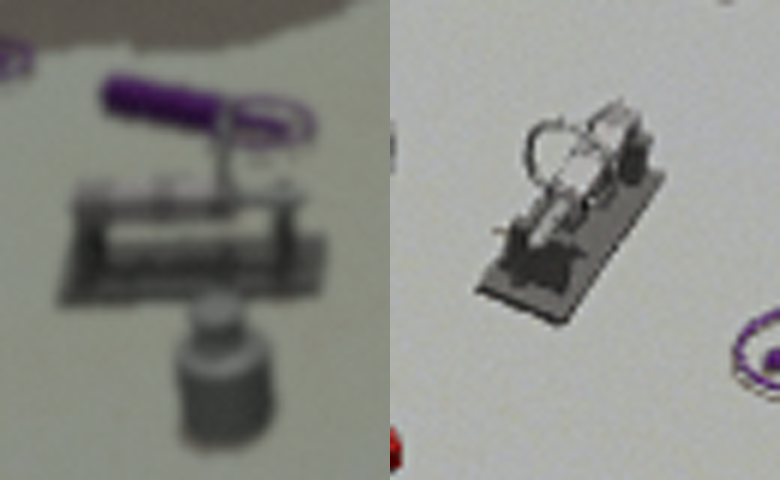

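View pics/c2.png

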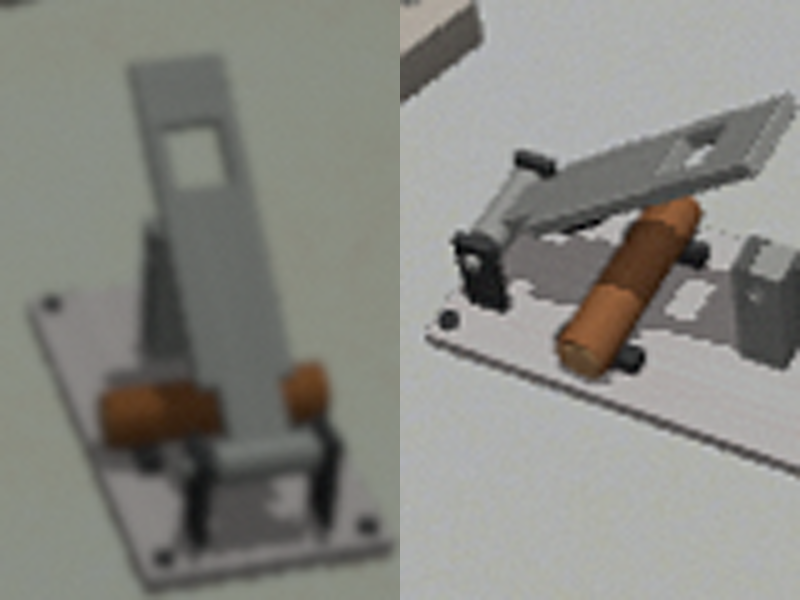

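View pics/c3.png

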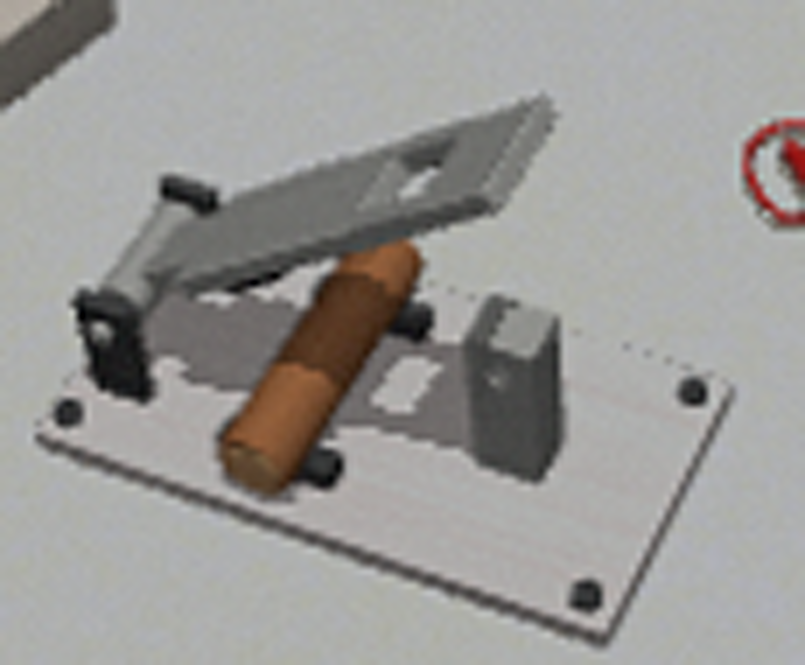

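```bash
cat > h.py <<'E'
import numpy as np,cv2
from scipy.spatial.transform import Rotation as R
from scipy.optimize import least_squares
from rig import *
def cam(name,st=None):
    m=camera_model(name)
    if name=="wrist":
        T=np.array(m["mount"]);st=st or read_state()
        Rt=R.from_euler("xyz",st["orientation"]).as_matrix()
        Rw=Rt@T[:3,:3];t=Rt@T[:3,3]+st["position"]
    else:
        Rw=R.from_euler("xyz",m["orientation"]).as_matrix();t=np.array(m["xyz"])
    return m["mtx"],m["k1"],Rw,t
def proj(c,P):
    K,k,Rw,t=c
    q=(np.atleast_2d(P)-t)@Rw
    u=q[:,0]/-q[:,2];v=-q[:,1]/-q[:,2];f=1+k*(u*u+v*v)
    return np.c_[K[0,0]*u*f+K[0,2],K[1,1]*v*f+K[1,2]]
def ray(c,p):
    K,k,Rw,t=c
    x=(p[0]-K[0,2])/K[0,0];y=(p[1]-K[1,2])/K[1,1];u,v=x,y
    for _ in range(20):
        f=1+k*(u*u+v*v);u,v=x/f,y/f
    return t,Rw@np.array([u,-v,-1.])
def onz(c,p,z):
    t,d=ray(c,p);return t+d*(z-t[2])/d[2]
def body(x,y,yaw,P):
    P=np.atleast_2d(np.array(P,float));cc,s=np.cos(yaw),np.sin(yaw)
    return np.c_[x+cc*P[:,0]-s*P[:,1],y+s*P[:,0]+cc*P[:,1],P[:,2]]
def bar(th,P): # P: along from hinge toward stud, lateral y, height above bar's top ; bar top at hinge height+5
    # hinge at clamp (100,0,55)
    P=np.atleast_2d(np.array(P,float));r=P[:,0];h=P[:,2]+5
    return np.c_[100-(r*np.cos(th)+h*np.sin(th)*-1*-1) if False else 100-(r*np.cos(th)-h*np.sin(th)*-1*-1*1) ,P[:,1],55+r*np.sin(th)+h*np.cos(th)]
def shot(name,fn):
    st=read_state();im=snapshot(name);cv2.imwrite(f"pics/{fn}.png",im);np.save(f"pics/{fn}_pose.npy",np.r_[st["position"],st["orientation"]]);return im,cam(name,st)
def load(fn):
    p=np.load(f"pics/{fn}_pose.npy");return cv2.imread(f"pics/{fn}.png"),cam("wrist",dict(position=p[:3],orientation=p[3:]))
def crop(im,x0,y0,w,h,s):return cv2.resize(im[y0:y0+h,x0:x0+w],None,fx=s,fy=s,interpolation=cv2.INTER_CUBIC)
def rows(pos,ypr,st=None):pass
E
python3 - <<'E'
import re
s=open('h.py').read()
i=s.index("    return np.c_[100-");j=s.index("def shot")
s=s[:i]+"    return np.c_[100-(r*np.cos(th)-h*np.sin(th)),P[:,1],55+r*np.sin(th)+h*np.cos(th)]\n"+s[j:]
open('h.py','w').write(s)
E
python3 - <<'E'
from h import *
S,D=cam("scene"),cam("side")
c3=lambda x,y:(155+x/7,160+y/7); c2=lambda x,y:(265+x/5,155+y/5)
side=[((-125,-65,12),c3(735,385)),((-125,65,12),c3(605,632)),((125,65,12),c3(40,430)),
 ((-74,-12,90),c3(560,318)),((-46,-12,90),c3(495,297)),((-74,12,90),c3(540,358)),((-46,12,90),c3(465,337))]
sc=[((-125,-65,12),c2(30,305)),((125,-65,12),c2(143,575)),((125,65,12),c2(390,545))]
barside=[((215,-25,0),c3(545,95)),((215,25,0),c3(492,197))]
barsc=[((215,-25,0),c2(130,62)),((215,25,0),c2(220,57))]
def res(p,full=False):
    x,y,w,th=p;r=[]
    for c,l in((D,side),(S,sc)):
        r.append(proj(c,body(x,y,w,[a for a,_ in l]))-[b for _,b in l])
    for c,l in((D,barside),(S,barsc)):
        r.append(proj(c,body(x,y,w,bar(th,[a for a,_ in l])))-[b for _,b in l])
    return np.vstack(r) if full else np.vstack(r).ravel()
f=least_squares(res,[750,-50,0,.6],loss="soft_l1")
print(f.x);print(res(f.x,1).round(1).tolist())
x,y,w,th=f.x
print("tab",body(x,y,w,bar(th,[197,0,0])),"hole",body(x,y,w,[-60,-12,74]))
# stand
for n,c,pp in(("scene",S,[(150+65/6,165+305/6),(150+320/6,165+295/6),(150+85/6,165+238/6),(150+325/6,165+237/6)]),("side",D,[(285+(475-390)/6,130+290/6),(285+(565-390)/6,130+323/6),(285+(663-390)/6,130+178/6)])):
    print(n,[onz(c,p,4).round(0)[:2].tolist() for p in pp])
E
```

```text
[ 7.05175712e+02  1.26158434e+00 -4.54734235e-01  2.37376567e-01]
[[-2.5, -19.4], [-24.6, -39.6], [26.5, -64.6], [-1.9, -33.9], [3.4, -37.1], [-6.8, -37.0], [0.0, -40.3], [-20.5, 6.3], [-95.5, 5.1], [-98.3, 29.9], [9.4, -0.9], [0.3, -9.7], [-31.4, 31.8], [-32.4, 37.7]]
tab [[624.052195    40.92347427 106.18504473]] hole [[646.002362    16.83446518  74.        ]]
scene [[532.0, -269.0], [518.0, -145.0], [472.0, -273.0], [466.0, -151.0]]
side [[509.0, -145.0], [459.0, -154.0], [473.0, -280.0]]
```

```bash
python3 - <<'E'
from h import *
S,D=cam("scene"),cam("side")
c3=lambda x,y:(155+x/7,160+y/7); c2=lambda x,y:(265+x/5,155+y/5)
for p in[(735,385),(605,632),(40,430)]:print(onz(D,c3(*p),12))
for p in[(540,358),(560,318),(465,337)]:print("top",onz(D,c3(*p),90))
for p in[(30,305),(143,575),(390,545)]:print("s",onz(S,c2(*p),12))
E
```

```text
[514.76840576  51.54132755  12.        ]
[482.65974353 175.38587459  12.        ]
[719.67105743 239.80896504  12.        ]
top [543.5094681  135.47414254  90.        ]
top [549.84700573 116.1577673   90.        ]
top [571.86289473 144.85330405  90.        ]
s [530.37820882  54.49706757  12.        ]
s [759.75910538 116.69974397  12.        ]
s [732.96410614 239.1676035   12.        ]
```

```bash
python3 - <<'E'
from h import *
S,D=cam("scene"),cam("side")
c3=lambda x,y:(155+x/7,160+y/7); c2=lambda x,y:(265+x/5,155+y/5)
side=[((-125,-65,12),c3(735,385)),((-125,65,12),c3(605,632)),((125,65,12),c3(40,430)),
 ((-74,-12,90),c3(560,318)),((-46,-12,90),c3(495,297)),((-74,12,90),c3(540,358)),((-46,12,90),c3(465,337))]
sc=[((-125,-65,12),c2(30,305)),((125,-65,12),c2(143,575)),((125,65,12),c2(390,545))]
barside=[((215,-25,0),c3(545,95)),((215,25,0),c3(492,197))]
barsc=[((215,-25,0),c2(130,62)),((215,25,0),c2(220,57))]
def res(p,full=False):
    x,y,w,th=p;r=[]
    for c,l in((D,side),(S,sc)):
        r.append(proj(c,body(x,y,w,[a for a,_ in l]))-[b for _,b in l])
    for c,l in((D,barside),(S,barsc)):
        r.append(proj(c,body(x,y,w,bar(th,[a for a,_ in l])))-[b for _,b in l])
    return np.vstack(r) if full else np.vstack(r).ravel()
f=least_squares(res,[615,146,.26,.6],loss="soft_l1")
print(f.x);print(res(f.x,1).round(1).tolist())
x,y,w,th=f.x
print("tab",body(x,y,w,bar(th,[197,0,0])),"hole",body(x,y,w,[-60,-12,74]))
E
```

```text
[6.19692685e+02 1.45964340e+02 2.62969136e-01 6.53590436e-01]
[[-0.1, -0.4], [-0.0, 0.3], [-1.3, -0.4], [-0.2, -0.5], [-0.6, -0.7], [-1.2, 0.4], [-0.3, 0.1], [-1.1, -2.9], [-0.4, -0.7], [0.4, -2.5], [0.5, 0.7], [-0.7, 0.1], [-0.8, -0.8], [-0.4, -1.8]]
tab [[568.16781072 132.0936728  178.753564  ]] hole [[564.87472567 118.7799456   74.        ]]
```

Clamp: about (620,146) mm with yaw 0.263, bar near 0.65 rad, tab near (568,132,179). The stand is near (495,-210). The crop confirms the bare-metal pin in the stand with its ring upright. I'll pass over the stand for a look, then go on to the bar.

```bash
cat >> h.py <<'E'
def plan(tgt,yaw,step=36):
    st=read_state();Rt=R.from_euler("xyz",st["orientation"])
    Rg=R.from_euler("xyz",[np.pi,0,yaw])
    rv=np.degrees((Rt.inv()*Rg).as_rotvec())
    d=np.array(tgt)-st["position"]
    dg=Rg.inv().apply(d); dc=Rt.inv().apply(d)
    n=int(np.ceil(max(np.abs(d).max()/step,np.abs(rv).max()/7)))
    print("turn deg",rv.round(2),"shift after turn mm",dg.round(1),"now-axes",dc.round(1),"n",n,"per row",(dg/n).round(1), "t",st["clock"])
E
python3 -c "
from h import *
plan([520,-225,235],-1.308)"
```

```text
turn deg [0.01 0.08 4.35] shift after turn mm [-295.4 -394.5   -4.5] now-axes [-264.6 -415.7   -4.2] n 11 per row [-26.9 -35.9  -0.4] t 0.15
```

>>> jog_arm(
  rows=[0,0,0,0,0,4.35,0,-0.0268,-0.0358,0,0,0,0,0,-0.0268,-0.0358,0,0,0,0,0,-0.0268,-0.0358,0,0,0,0,0,-0.0268,-0.0358,0,0,0,0,0,-0.0268,-0.0358,0,0,0,0,0,-0.0268,-0.0358,0,0,0,0,0,-0.0268,-0.0358,0,0,0,0,0,-0.0268,-0.0358,0,0,0,0,0,-0.0268,-0.0358,0,0,0,0,0,-0.0268,-0.0358,0,0,0,0,0,-0.0268,-0.0358,0,0,0,0,0,0,0,0,0,0,0,0,0,0,0,0,0,0,0],
)

```text
clock: 1.32
position: [500.4, -249.5, 231.0]
orientation: [-3.141, 0.001, -1.302]
force: [-1.0, -0.5, -0.2]
finger_gap: -0.001
```

```bash
python3 -c "
from h import *
im,c=shot('wrist','w1')
cv2.imwrite('pics/w1b.png',cv2.resize(im,(768,576)))
x=568;y=132
plan([570,133,215],-1.308)"
```

```text
turn deg [0.05 0.01 0.12] shift after turn mm [-353.3 -168.6   15.9] now-axes [-352.9 -169.3   15.8] n 11 per row [-32.1 -15.3   1.4] t 1.3667
```

View pics/w1b.png

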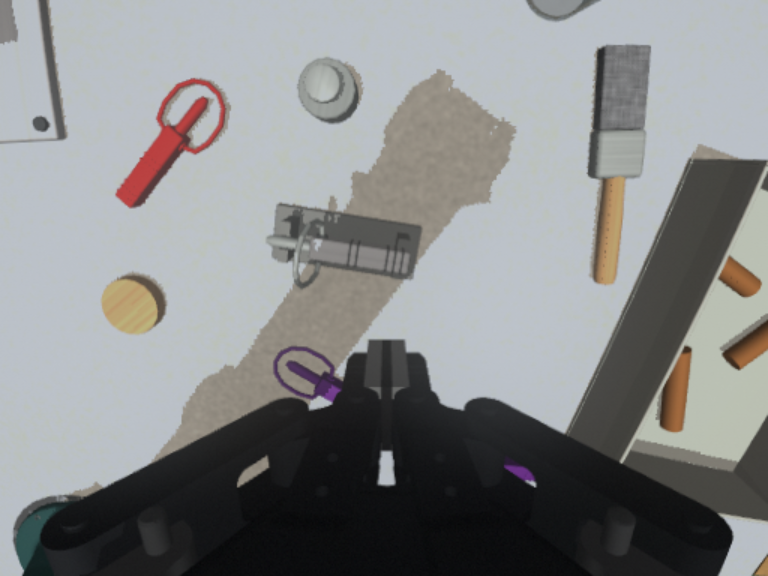

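The wrist view shows the grey pin in the stand at (345,245), with its tip to the left at (268,242) and the ring near (305,255). The weight sits at (327,90), clear of it. Next I go to the bar.

>>> jog_arm(
  rows=[-0.032,-0.0153,0,0,0,0,0,-0.032,-0.0153,0,0,0,0,0,-0.032,-0.0153,0,0,0,0,0,-0.032,-0.0153,0,0,0,0,0,-0.032,-0.0153,0,0,0,0,0,-0.032,-0.0153,0,0,0,0,0,-0.032,-0.0153,0,0,0,0,0,-0.032,-0.0153,0,0,0,0,0,-0.032,-0.0153,0,0,0,0,0,-0.032,-0.0153,0,0,0,0,0,-0.032,-0.0153,0,0,0,0,0,0,0,0,0,0,0,0,0,0,0,0,0,0,0],
)

```text
clock: 2.45
position: [570.0, 131.5, 230.8]
orientation: [3.141, 0.0, -1.307]
force: [0.3, -0.1, -0.2]
finger_gap: -0.003
```

```bash
python3 -c "
from h import *
im,c=shot('wrist','w2')
cv2.imwrite('pics/w2b.png',cv2.resize(im,(768,576)))
cv2.imwrite('pics/s2.png',cv2.resize(snapshot('side')[100:300,100:350],None,fx=3,fy=3))
x,y,w=619.7,146,.263
for th in (.654,.5,.35,.2,.1,0):
  print(th,body(x,y,w,bar(th,[203,0,0])).round(1))
plan(body(x,y,w,bar(.654,[203,0,0]))[0],-1.308)"
```

```text
0.654 [[563.6 130.9 182.5]]
0.5 [[546.6 126.3 156.7]]
0.35 [[533.8 122.9 129.3]]
0.2 [[525.1 120.5 100.2]]
0.1 [[521.7 119.6  80.2]]
0 [[520.2 119.2  60. ]]
turn deg [ 0.07 -0.08 -0.18] shift after turn mm [-4.1  5.7 48.3] now-axes [-4.2  5.6 48.3] n 2 per row [-2.1  2.8 24.2] t 2.55
```

View pics/w2b.png

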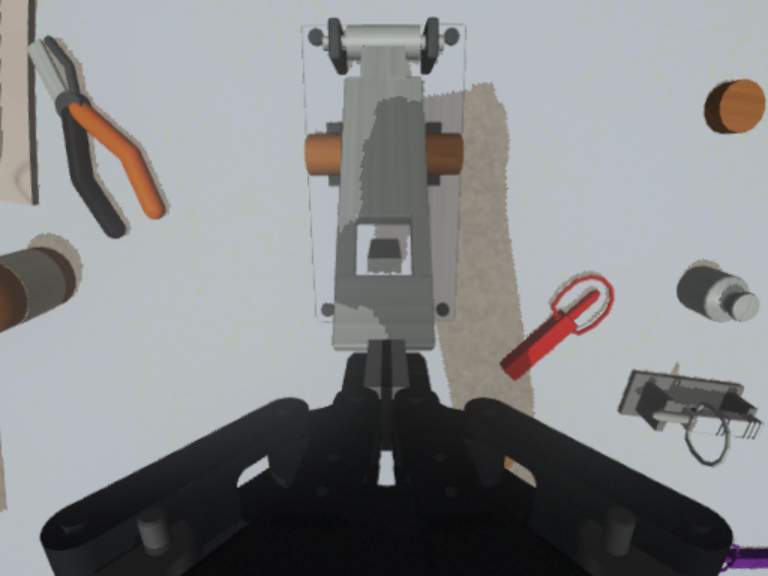

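View pics/s2.png

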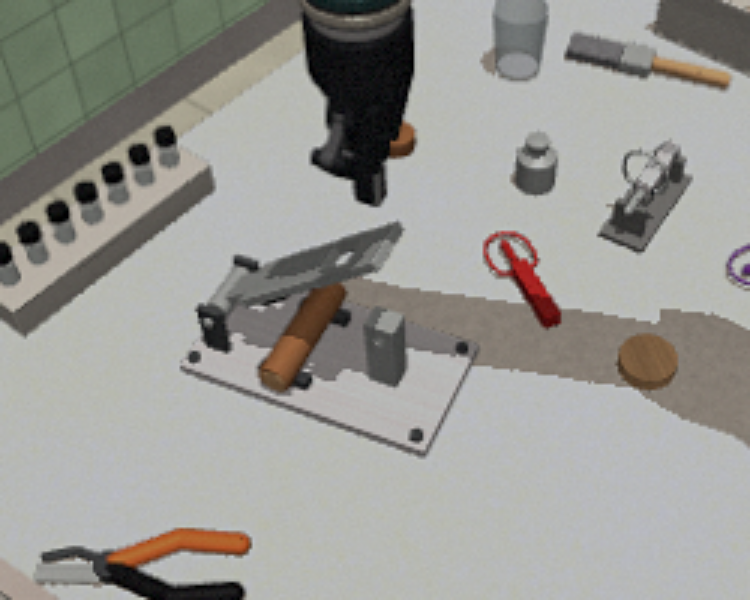

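```bash
cat >> h.py <<'E'
def fitclamp(fn,pts,bpts,x0):
    im,c=load(fn)
    def res(p):
        r=[proj(c,body(p[0],p[1],p[2],[a for a,_ in pts]))-[b for _,b in pts]]
        if bpts:r.append(proj(c,body(p[0],p[1],p[2],bar(p[3],[a for a,_ in bpts])))-[b for _,b in bpts])
        return np.vstack(r).ravel()
    f=least_squares(res,x0,loss="soft_l1");print(f.x.round(4));print(res(f.x).reshape(-1,2).round(1).tolist());return f.x
E
python3 -c "
from h import *
im,c=load('w2')
cv2.imwrite('pics/w2c.png',crop(im,195,5,125,235,3.4)[:800][:, :] if 0 else crop(im,195,0,125,125,6)[:600]);cv2.imwrite('pics/w2d.png',crop(im,195,135,125,100,6))
P=body(619.7,146,.263,[(125,65,12),(125,-65,12),(-125,65,12),(-125,-65,12),(-46,12,90),(-46,-12,90),(-74,12,90),(-74,-12,90)])
print((proj(c,P)*1.5).round())
print((proj(c,body(619.7,146,.263,bar(.654,[(215,25,0),(215,-25,0)])))*1.5).round())
"
```

```text
[[302.  27.]
 [468.  27.]
 [316. 324.]
 [454. 324.]
 [368. 261.]
 [402. 261.]
 [368. 299.]
 [402. 299.]]
[[333. 352.]
 [436. 352.]]
```

View pics/w2d.png

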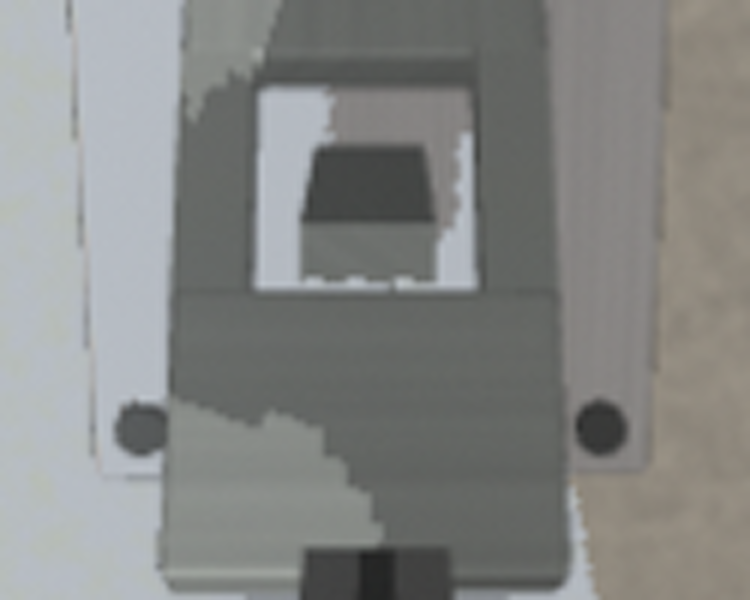

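View pics/w2c.png

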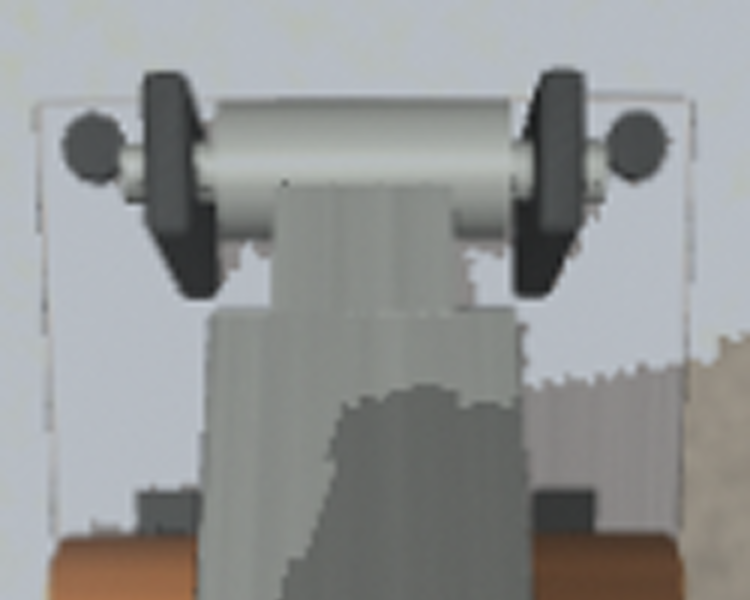

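>>> jog_arm(
  rows=[-0.004,0.002,0.02,0,0,0,0,0,0,0.015,0,0,0,0,0,0.004,0.013,0,0,0,0,0,0.009,0.013,0,0,0,0,0,0.009,0.013,0,0,0,0,0,0.007,0.0137,0,0,0,0,0,0.006,0.0137,0,0,0,0,0,0.005,0.0145,0,0,0,0,0,0.004,0.0145,0,0,0,0,0,0.002,0.01,0,0,0,0,0,0.0015,0.01,0,0,0,0,0,0.001,0.01,0,0,0,0,0,0,0,0,0,0,0],
  newtons=40,
)

```text
clock: 3.63
position: [519.2, 120.7, 69.1]
orientation: [3.139, -0.0, -1.309]
force: [-0.9, -0.3, -0.0]
finger_gap: -0.003
```

```bash
python3 -c "
from h import *
cv2.imwrite('pics/s3.png',cv2.resize(snapshot('side')[130:280,130:300],None,fx=4,fy=4))
print(read_state()['force'])
plan([521,119,58],-1.308)"
```

```text
[-0.08195939 -0.1159413  -0.35252259]
turn deg [ 0.11 -0.   -0.04] shift after turn mm [ 2.5 -0.6 12. ] now-axes [ 2.5 -0.7 12. ] n 1 per row [ 2.5 -0.6 12. ] t 3.6833
```

View pics/s3.png

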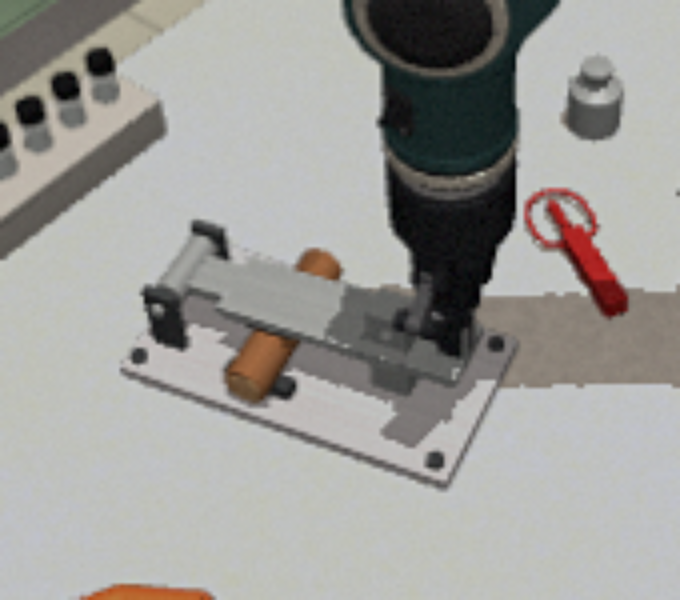

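The bar has come down under the fingers (tab near (450,360) in the crop). I'll press the remainder gently.

>>> jog_arm(
  rows=[0.001,0,0.003,0,0,0,0,0,0,0.003,0,0,0,0,0,0,0.0025,0,0,0,0,0,0,0.0015,0,0,0,0,0,0,0,0,0,0,0],
)

```text
clock: 4.1
position: [520.5, 121.0, 60.7]
orientation: [-3.142, -0.0, -1.308]
force: [0.1, 0.2, 0.4]
finger_gap: -0.002
```

>>> jog_arm(
  rows=[0,0,0.0015,0,0,0,0,0,0,0.0015,0,0,0,0,0,0,0,0,0,0,0],
)

```text
clock: 4.35
position: [520.6, 121.0, 59.8]
orientation: [3.142, -0.001, -1.308]
force: [-6.8, -1.2, 18.0]
finger_gap: 0.001
```

18 N means the bar is on its stop. Retreat up and look.

>>> jog_arm(
  rows=[0,0,-0.005,0,0,0,0,0,0.01,-0.025,0,0,0,0,0,0.01,-0.03,0,0,0,0,0,0,-0.025,0,0,0,0,0,0,0,0,0,0,0,0,0,0,0,0,0,0],
)

```text
clock: 4.85
position: [502.2, 115.9, 144.4]
orientation: [-3.138, -0.0, -1.308]
force: [-0.4, -0.8, 0.0]
finger_gap: 0.001
```

```bash
python3 -c "
from h import *
im,c=shot('wrist','w3')
cv2.imwrite('pics/w3b.png',cv2.resize(im,(768,576)))
cv2.imwrite('pics/w3c.png',crop(im,200,120,130,110,6))
P=body(619.7,146,.263,[(125,65,12),(125,-65,12),(-125,65,12),(-125,-65,12),(-46,12,90),(-46,-12,90),(-74,12,90),(-74,-12,90)])
print((proj(c,P)).round(1))
print((proj(c,body(619.7,146,.263,bar(0,[(215,25,0),(215,-25,0)])))).round(1))
cv2.imwrite('pics/s4.png',cv2.resize(snapshot('side')[130:280,130:300],None,fx=4,fy=4))
"
```

```text
[[182.9 -96.5]
 [335.1 -96.4]
 [196.4 185.5]
 [321.7 185.3]
 [242.5 105. ]
 [277.4 104.9]
 [243.1 145.7]
 [276.8 145.7]]
[[230.3 189.2]
 [288.6 189.1]]
```

View pics/w3b.png

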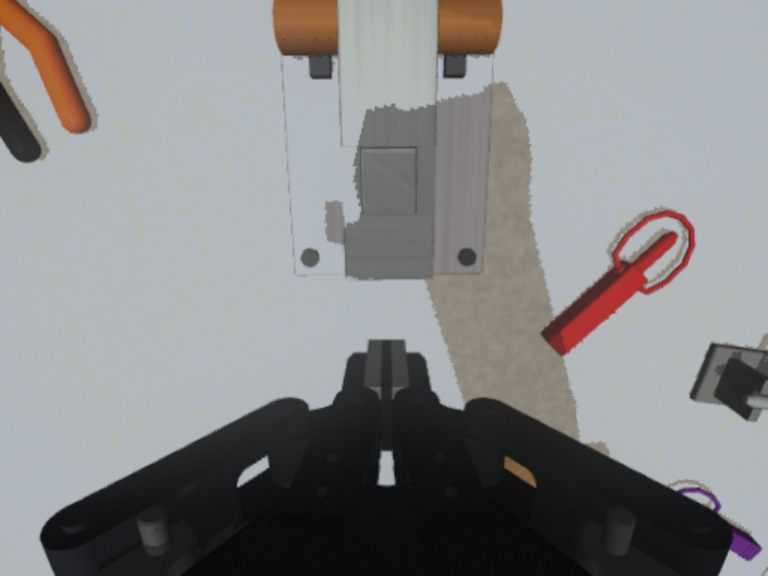

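View pics/w3c.png

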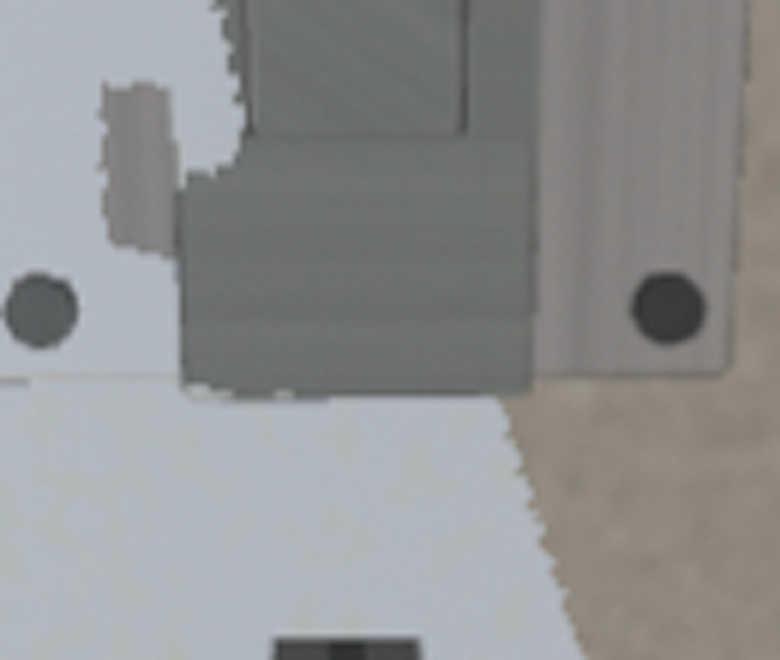

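View pics/s4.png

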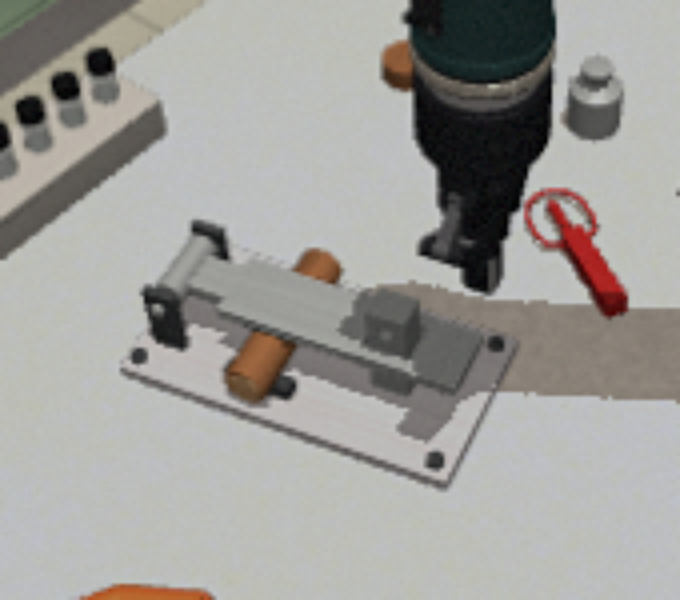

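```bash
python3 -c "
from h import *
im,c=load('w3')
cv2.imwrite('pics/w3d.png',crop(im,215,80,90,80,8))
"
```

```text
(no output)
```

View pics/w3d.png

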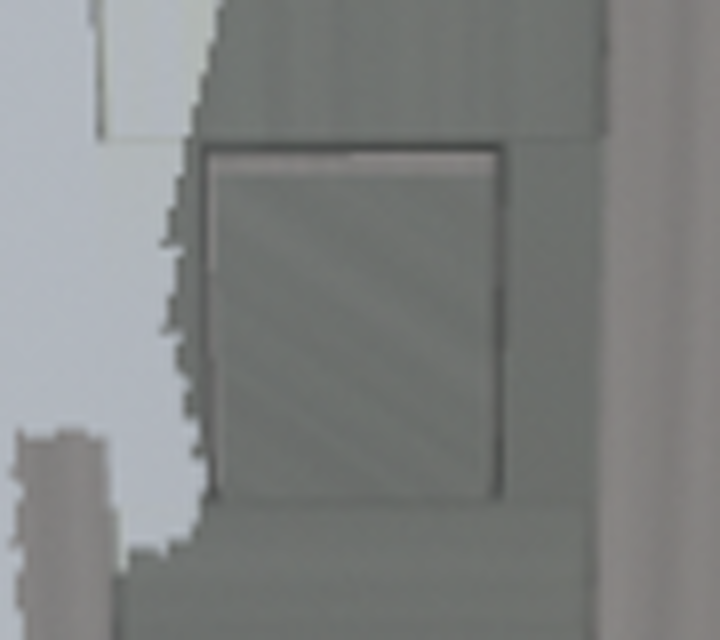

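```bash
python3 -c "
from h import *
pts=[((-46,12,90),(242.1,101.9)),((-46,-12,90),(277,101.9)),((-74,12,90),(242.3,142.5)),((-74,-12,90),(276.8,142.5)),((-125,65,12),(196.7,183)),((-125,-65,12),(322,182.7))]
b=[((215,25,0),(230.5,186)),((215,-25,0),(288.8,185.7))]
fitclamp('w3',pts,None,[620,146,.263])
x=fitclamp('w3',pts,b,[620,146,.263,0])
print(body(*x[:3],[-60,-12,74]))
plan([500,-212,230],.06)
"
```

```text
[6.217277e+02 1.470407e+02 2.674000e-01]
[[-0.1, -0.2], [0.1, -0.4], [0.5, 0.1], [-0.2, -0.0], [-0.4, 0.7], [-0.1, 0.3]]
[ 6.217429e+02  1.470581e+02  2.679000e-01 -1.070000e-02]
[[-0.0, -0.2], [0.1, -0.5], [0.6, 0.1], [-0.2, -0.1], [-0.3, 0.7], [-0.0, 0.2], [0.1, 0.1], [-0.3, 0.0]]
[[567.05986215 119.60321963  74.        ]]
turn deg [ 5.000e-02  3.000e-02 -7.839e+01] shift after turn mm [-20.4 326.8 -87.7] now-axes [316.   85.8 -87.6] n 12 per row [-1.7 27.2 -7.3] t 4.95
```

>>> jog_arm(
  rows=[0.0345,0.0095,-0.005,0,0,0,0,0.0345,0.0095,-0.005,0,0,0,0,0.0345,0.0095,-0.005,0,0,0,0,0.0345,0.0095,-0.005,0,0,0,0,0.0345,0.0095,-0.005,0,0,0,0,0.0345,0.0095,-0.005,0,0,0,0,0.0345,0.0095,0,0,0,0,0,0.0345,0.0095,0,0,0,0,0,0.0345,0.0095,0,0,0,0,0,0.0345,0.0095,0,0,0,0,0,0.0345,0.0095,0,0,0,0,0,0,0,0,0,0,-7.1,0.0854,0,0,0,0,0,-7.1,0.0854,0,0,0,0,0,-7.1,0.0854,0,0,0,0,0,-7.1,0.0854,0,0,0,0,0,-7.1,0.0854,0,0,0,0,0,-7.1,0.0854,0,0,0,0,0,-7.1,0.0854,0,0,0,0,0,-7.1,0.0854,0,0,0,0,0,-7.1,0.0854],
)

```text
clock: 6.62
position: [498.1, -277.4, 171.0]
orientation: [-3.14, 0.003, -0.186]
force: [1.6, 1.1, 0.3]
finger_gap: 0.999
```

>>> jog_arm(
  rows=[0,0,0,0,0,-7.1,0.0854,0,0,0,0,0,-7.1,0.0854,0,0,0,0,0,0,0.0854,0,0,0,0,0,0,0.0854],
)

```text
clock: 6.95
position: [498.2, -277.7, 171.4]
orientation: [-3.14, 0.002, 0.052]
force: [-0.4, 0.1, 1.5]
finger_gap: 0.999
```

```bash
python3 -c "
from h import *
im,c=shot('wrist','w4')
cv2.imwrite('pics/w4b.png',cv2.resize(im,(768,576)))
"
```

```text
(no output)
```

View pics/w4b.png

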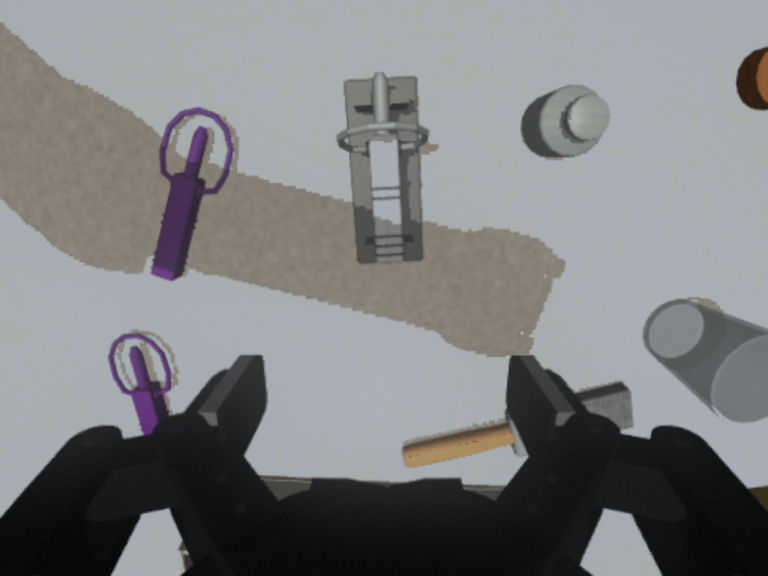

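The wrist view shows the grey pin with its tip at (380,75), ring at (382,135) and grip rear at (390,262). The weight is at (565,120) and a purple look-alike at (185,195). Both leave room for the fingers.

```bash
python3 -c "
from h import *
im,c=load('w4')
cv2.imwrite('pics/w4c.png',crop(im,215,40,80,140,5.5)[:770])
a=crop(im,215,45,80,70,8);b=crop(im,215,110,80,70,8)
cv2.imwrite('pics/w4d.png',a);cv2.imwrite('pics/w4e.png',b)
"
```

```text
(no output)
```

View pics/w4d.png

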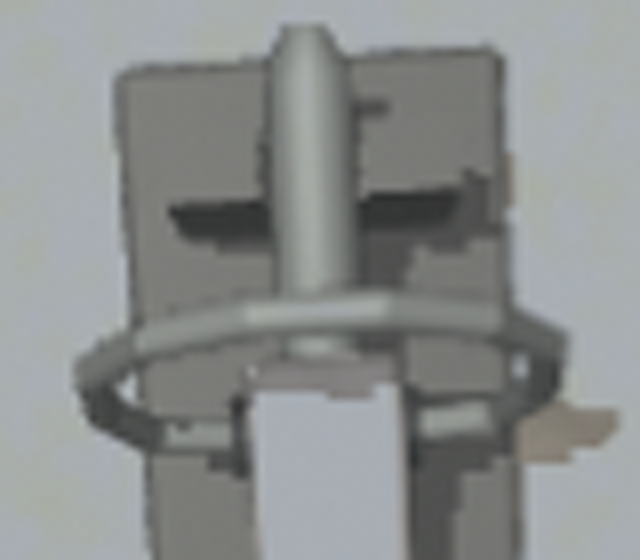

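View pics/w4e.png

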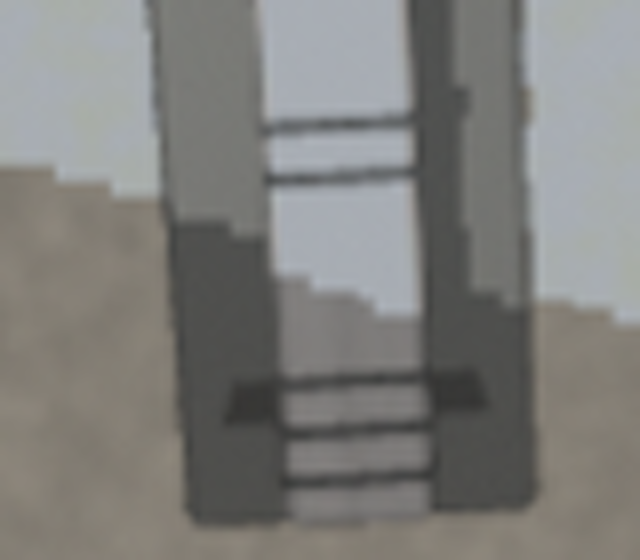

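```bash
python3 -c "
from h import *
im,c=load('w4')
pts=[((50,9,53),(246.4,93.6)),((50,-9,53),(265.4,93.2)),((-30,9,53),(251,174.9)),((-30,-9,53),(268.8,174.4)),((86,0,44),(253.1,48.2))]
x=fitclamp('w4',pts,None,[500,-210,1.6])
print('yaw tool',x[2]-np.pi/2)
# ring far
t,d=ray(c,(215+318/8,45+305/8))
import math
for r in(1.2,1.3,1.4,1.5,1.55): print(r,proj(c,body(*x,[(42+54*math.cos(r),0,44+54*math.sin(r))])))
plan([x[0],x[1],100],x[2]-np.pi/2);plan([x[0],x[1],26],x[2]-np.pi/2)
"
```

```text
[ 497.3807 -238.3414    1.6745]
[[-0.9, -3.3], [0.1, -4.0], [-0.2, 1.8], [0.5, 1.3], [0.3, 0.6]]
yaw tool 0.10366048470398326
1.2 [[254.25104539  69.97838067]]
1.3 [[254.60646884  76.96424477]]
1.4 [[254.98123285  84.25453655]]
1.5 [[255.3685752   91.71830585]]
1.55 [[255.56476403  95.47307933]]
turn deg [-0.08  0.09 -2.98] shift after turn mm [  3.1 -39.3  71.7] now-axes [  1.2 -39.3  71.8] n 2 per row [  1.6 -19.7  35.9] t 7.0
turn deg [-0.08  0.09 -2.98] shift after turn mm [  3.1 -39.3 145.7] now-axes [  1.3 -39.2 145.8] n 5 per row [ 0.6 -7.9 29.1] t 7.0
```

```bash
python3 -c "
from h import *
im,c=load('w4')
pts=[((50,9,53),(246.1,90.6)),((50,-9,53),(265.2,90.2)),((-30,9,53),(251,175.2)),((-30,-9,53),(268.8,174.7)),((86,0,44),(253.1,48.0))]
x=fitclamp('w4',pts,None,[500,-210,1.6])
print('yaw tool',x[2]-np.pi/2)
plan([x[0],x[1],100],x[2]-np.pi/2);plan([x[0],x[1],26],x[2]-np.pi/2)
# grip line separators
for s in (-19,-29,20,0): print(s,proj(c,body(*x,[(s,0,53)])))
"
```

```text
[ 497.2912 -237.9789    1.6748]
[[-0.7, -0.7], [0.3, -1.5], [-0.3, 1.1], [0.4, 0.6], [0.2, 0.3]]
yaw tool 0.10398646862050809
turn deg [-0.08  0.09 -3.  ] shift after turn mm [  3.1 -39.7  71.7] now-axes [  1.1 -39.7  71.8] n 2 per row [  1.5 -19.8  35.9] t 7.0
turn deg [-0.08  0.09 -3.  ] shift after turn mm [  3.1 -39.7 145.7] now-axes [  1.2 -39.6 145.8] n 5 per row [ 0.6 -7.9 29.1] t 7.0
-19 [[259.38447458 164.70319191]]
-29 [[259.91237466 174.82073333]]
20 [[257.21655853 123.27511607]]
0 [[258.35010207 144.91225174]]
```

>>> jog_arm(
  rows=[0,0,0,0,0,-3.0,0.0854,0.001,-0.0125,0.018,0,0,0,0.0854,0.001,-0.0125,0.018,0,0,0,0.0854,0.001,-0.0125,0.018,0,0,0,0.0854,0,0,0.017,0,0,0,0.0854,0,0,0,0,0,0,0.0854,0,0,0,0,0,0,0.0854],
)

```text
clock: 7.58
position: [497.3, -240.1, 101.2]
orientation: [-3.141, 0.002, 0.106]
force: [0.7, -0.2, 0.6]
finger_gap: 1.0
```

```bash
python3 -c "
from h import *
im,c=shot('wrist','w5')
cv2.imwrite('pics/w5b.png',cv2.resize(im,(768,576)))
w=1.6748
plan([497.3-2*np.cos(w),-238-2*np.sin(w),26],w-np.pi/2)
"
```

```text
turn deg [0.01 0.   0.12] shift after turn mm [-0.5 -0.7 76.1] now-axes [-0.5 -0.7 76.1] n 3 per row [-0.2 -0.2 25.4] t 7.6333
```

View pics/w5b.png

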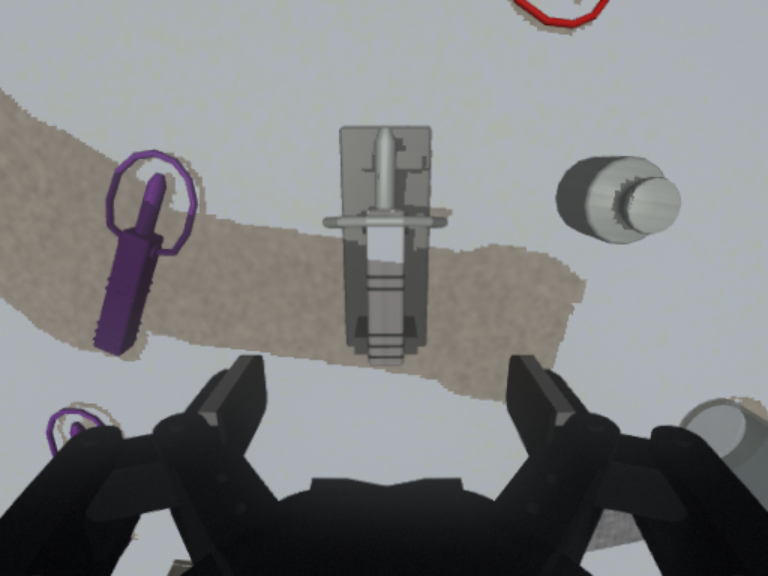

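Pin axis at x≈385, midway between the pads (265 and 508). Lower onto it and grip.

>>> jog_arm(
  rows=[-0.0005,-0.0005,0.02,0,0,0,0.0854,0,0,0.02,0,0,0,0.0854,0,0,0.02,0,0,0,0.0854,0,0,0.01,0,0,0,0.0854,0,0,0.005,0,0,0,0.0854,0,0,0,0,0,0,0.0854,0,0,0,0,0,0,0.01,0,0,0,0,0,0,0.01,0,0,0,0,0,0,0.01,0,0,0,0,0,0,0.01,0,0,0,0,0,0,0.01,0,0,0,0,0,0,0.01,0,0,0,0,0,0,0.01,0,0,0,0,0,0,0.01],
  newtons=50,
)

```text
clock: 8.8
position: [497.6, -240.0, 27.4]
orientation: [3.141, -0.001, 0.107]
force: [-1.4, 0.8, 5.5]
finger_gap: 0.201
```

```bash
python3 -c "
from h import *
im,c=shot('wrist','w6')
cv2.imwrite('pics/w6b.png',cv2.resize(im,(768,576)))
print(read_state()['position'],read_state()['finger_gap'])
"
```

```text
[ 497.59470667 -240.03115521   27.41261945] 0.19893019395201963
```

View pics/w6b.png

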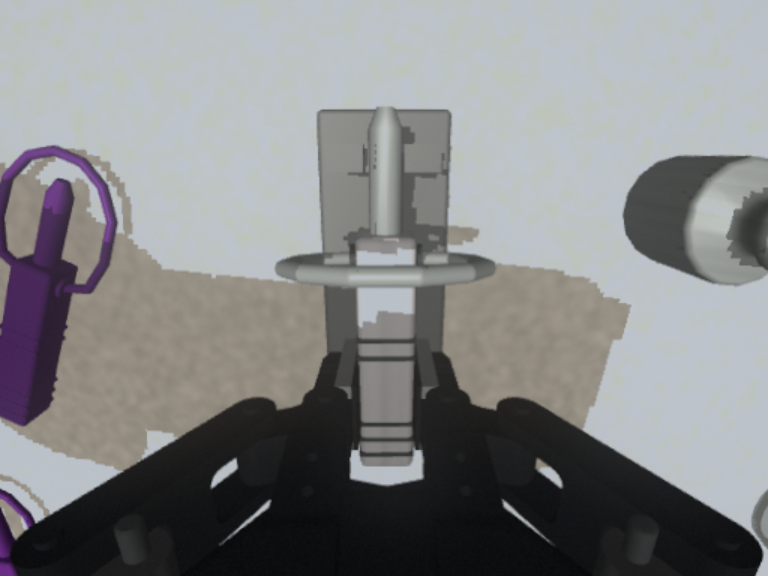

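>>> jog_arm(
  rows=[0,0,-0.003,0,0,0,0.01,0,0,-0.006,0,0,0,0.01,0,0,-0.012,0,0,0,0.01,0,0,-0.02,0,0,0,0.01,0,0,-0.03,0,0,0,0.01,0,0,-0.02,0,0,0,0.01,0,0,-0.01,0,0,0,0.01,0,0,0,0,0,0,0.01],
)

```text
clock: 9.52
position: [498.7, -240.5, 130.7]
orientation: [3.139, -0.004, 0.107]
force: [0.5, -0.4, -2.1]
finger_gap: 0.202
```

```bash
python3 -c "
from h import *
im,c=shot('wrist','w7')
cv2.imwrite('pics/w7b.png',crop(im,180,60,150,120,5.3)[:600])
print(read_state()['force'],read_state()['finger_gap'])
plan([599.4,2,128],.268)
"
```

```text
[-0.67062996  0.16908347 -2.0919182 ] 0.20240514641582544
turn deg [ 0.1  -0.09 -9.21] shift after turn mm [ 162.3 -206.7    0.9] now-axes [ 127.1 -230.     0.8] n 7 per row [ 23.2 -29.5   0.1] t 9.5667
```

View pics/w7b.png

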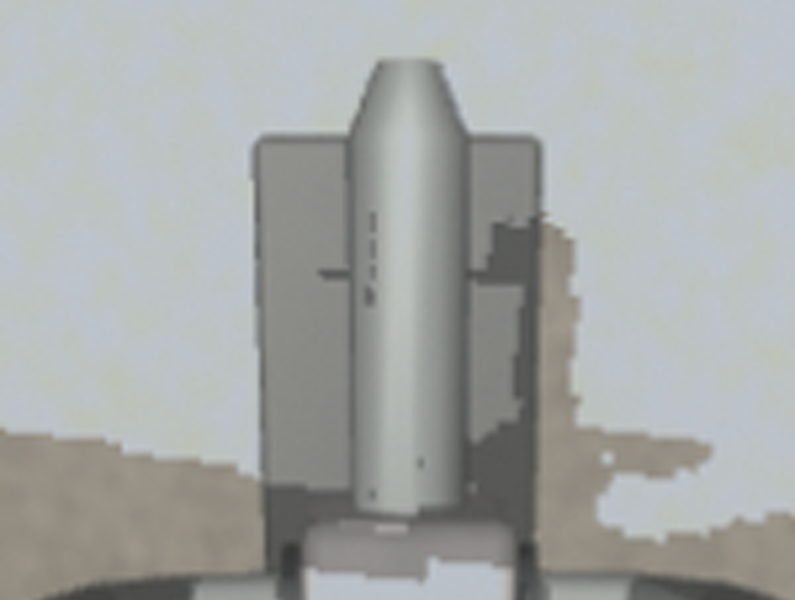

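```bash
python3 -c "
from h import *
p=np.load('pics/w7_pose.npy')
c0=cam('wrist',dict(position=np.zeros(3),orientation=np.zeros(3))) # tool frame coordinates
obs=np.array([[257.4,71.3],[257.4,156.6],[180+352/5.3,60+140/5.3],[180+468/5.3,60+140/5.3],[180+357/5.3,60+505/5.3],[180+460/5.3,60+505/5.3],[180+302/5.3,157.4],[180+518/5.3,157.4]])
# pin in tool: axis along -y ; up=-z. body pts (along, left(+ = -x? ), up)
def P(q):
    tx,ty,tz,yaw,pit=q
    B=np.array([(86,0,3),(50,0,5),(80,5,0),(80,-5,0),(50.,5,0),(50,-5,0),(50,9,9),(50,-9,9)])
    a,l,u=B.T
    X=np.c_[-l,-a,-u]
    X=X@R.from_euler('zx',[yaw,pit]).as_matrix().T
    return X+[tx,ty,tz]
def res(q):
    r=(proj(c0,P(q))-obs); r[2:6,1]=0; 
    return np.r_[r.ravel(),q[4]/.02, (q[2]+16.6)/2]
f=least_squares(res,[0,2,-16.6,0,0]);print(f.x.round(3));print(res(f.x)[:-2].reshape(-1,2).round(1).tolist())
np.save('pin.npy',f.x)
"
```

```text
[ 1.8700e-01 -2.4090e+00 -1.5233e+01  2.0000e-03 -9.0000e-03]
[[-0.0, 0.0], [-0.1, -0.5], [-0.4, 0.0], [0.4, 0.0], [-0.8, 0.0], [1.2, 0.0], [-0.4, 0.2], [0.2, 0.3]]
```

>>> jog_arm(
  rows=[0,0,0,0,0,-4.6,0.01,0,0,0,0,0,-4.6,0.01,0.023,-0.03,0,0,0,0,0.01,0.023,-0.03,0,0,0,0,0.01,0.023,-0.03,0,0,0,0,0.01,0.023,-0.03,0,0,0,0,0.01,0.023,-0.03,0,0,0,0,0.01,0.023,-0.03,0,0,0,0,0.01,0.023,-0.03,0,0,0,0,0.01,0,0,0.02,0,0,0,0.01,0,0,0.02,0,0,0,0.01,0,0,0.02,0,0,0,0.01,0,0,0,0,0,0,0.01,0,0,0,0,0,0,0.01],
)

```text
clock: 10.73
position: [595.0, 5.3, 65.7]
orientation: [-3.14, 0.005, 0.268]
force: [0.9, -0.1, -0.6]
finger_gap: 0.205
```

```bash
python3 -c "
from h import *
im,c=shot('wrist','w8')
cv2.imwrite('pics/w8b.png',cv2.resize(im,(768,576)))
cv2.imwrite('pics/w8c.png',crop(im,180,0,160,120,5)[:600])
cv2.imwrite('pics/s8.png',cv2.resize(snapshot('side')[120:270,150:320],None,fx=4,fy=4))
P=body(621.74,147.06,.268,[(-46,12,90),(-46,-12,90),(-74,12,90),(-74,-12,90)])
print((proj(c,P)).round(1))
plan([598,6.4,57.6],.268)
"
```

```text
[[302.9 -80.7]
 [301.4 -11.3]
 [226.6 -80.7]
 [227.7 -11.3]]
turn deg [-0.02 -0.01 -0.  ] shift after turn mm [ 1.2 -0.7 10.5] now-axes [ 1.2 -0.7 10.5] n 1 per row [ 1.2 -0.7 10.5] t 10.8333
```

View pics/w8b.png

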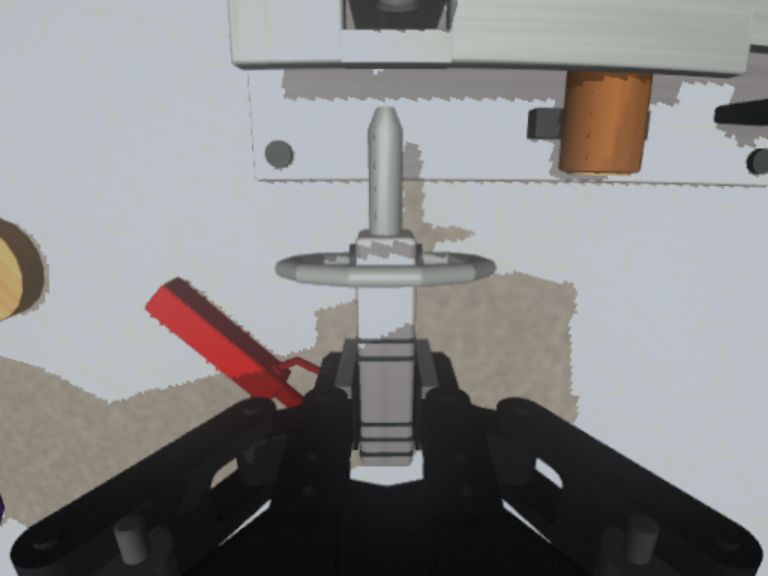

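View pics/w8c.png

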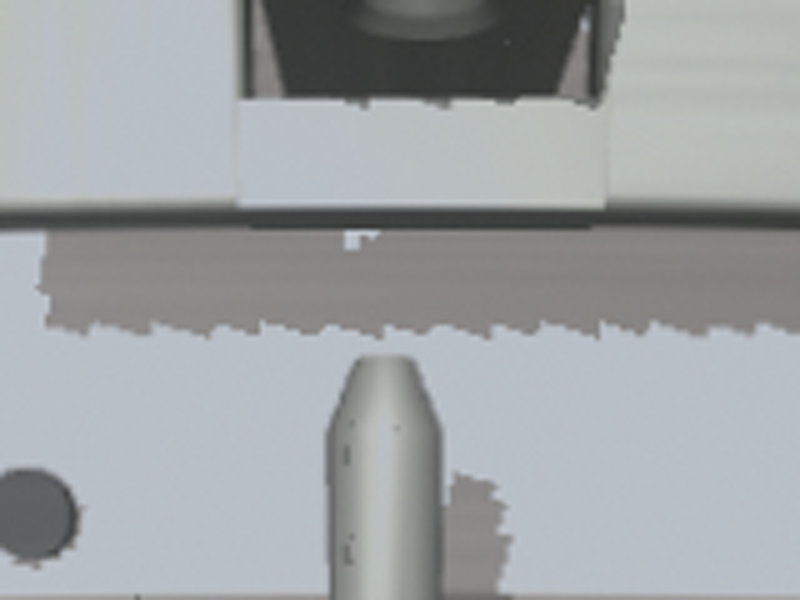

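View pics/s8.png

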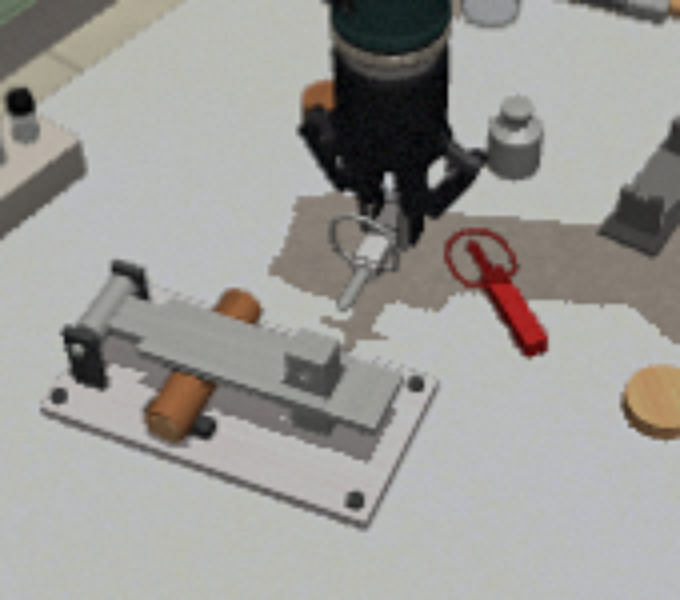

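```bash
python3 -c "
from h import *
im,c=load('w8')
B=lambda P:body(621.74,147.06,.268,P)
print(proj(c,B([(-60,-12,74),(-60,-12,68.3),(-46,-12,62),(-74,-12,62),(-125,-65,12)])))
print(proj(c,B(bar(0,[(215,-25,0)]))))
p=np.load('pics/w8_pose.npy')
sh=R.from_euler('xyz',p[3:]).apply([.2,-52.4,-16])+p[:3];tip=R.from_euler('xyz',p[3:]).apply([.2,-88.4,-16])+p[:3]
print(proj(c,[sh,tip]))
cv2.imwrite('pics/w8d.png',crop(im,215,0,100,50,8))
"
```

```text
[[263.79698515   3.4588041 ]
 [263.5741557    7.94689208]
 [292.76361898  12.61852696]
 [233.9353931   12.63111522]
 [168.79828565 121.33943048]]
[[152.63750006  44.19637868]]
[[256.84057112 154.74638121]
 [256.72971521  71.69732876]]
```

View pics/w8d.png

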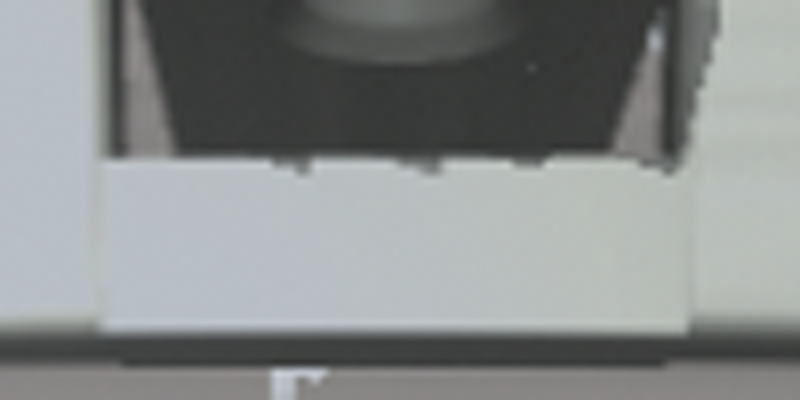

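>>> jog_arm(
  rows=[0.002,0,0.005,0,0,0,0.01,0,0,0.0035,0,0,0,0.01,0,0,0,0,0,0,0.01,0,0,0,0,0,0,0.01],
)

```text
clock: 11.17
position: [598.8, 5.6, 59.5]
orientation: [3.141, -0.0, 0.268]
force: [-0.1, -0.0, -0.7]
finger_gap: 0.203
```

```bash
cat >> h.py <<'E'
def avgshot(fn,n=6):
    ps=[]
    for i in range(n):
        st=read_state();ps.append(np.r_[st["position"],R.from_euler("xyz",st["orientation"]).as_rotvec()])
        im=snapshot("wrist")
    ps=np.array(ps);s=np.sign(ps[:,3:4]+1e-9)
    print("std",ps[:,:3].std(0).round(2))
    Rm=R.from_rotvec(ps[:,3:]).mean()
    p=np.r_[ps[:,:3].mean(0),Rm.as_euler("xyz")];print("pose",p.round(3),st["clock"])
    cv2.imwrite(f"pics/{fn}.png",im);np.save(f"pics/{fn}_pose.npy",p);return im,cam("wrist",dict(position=p[:3],orientation=p[3:]))
E
python3 -c "
from h import *
im,c=avgshot('w9')
cv2.imwrite('pics/w9c.png',crop(im,215,0,80,90,8)[:,:])
B=lambda P:body(621.74,147.06,.268,P)
print(proj(c,B([(-60,-12,74),(-60,-12,68.3),(-60,-12,67.3),(-46,-12,62),(-74,-12,62)])))
"
```

```text
std [0.05 0.05 0.05]
pose [ 5.98919e+02  5.73900e+00  5.96080e+01  3.14100e+00 -0.00000e+00
  2.68000e-01] 11.4167
[[254.76148675  -3.51130796]
 [254.87198592   1.48261631]
 [254.89035853   2.31343175]
 [285.82302412   6.61450591]
 [224.15573785   6.72821638]]
```

View pics/w9c.png

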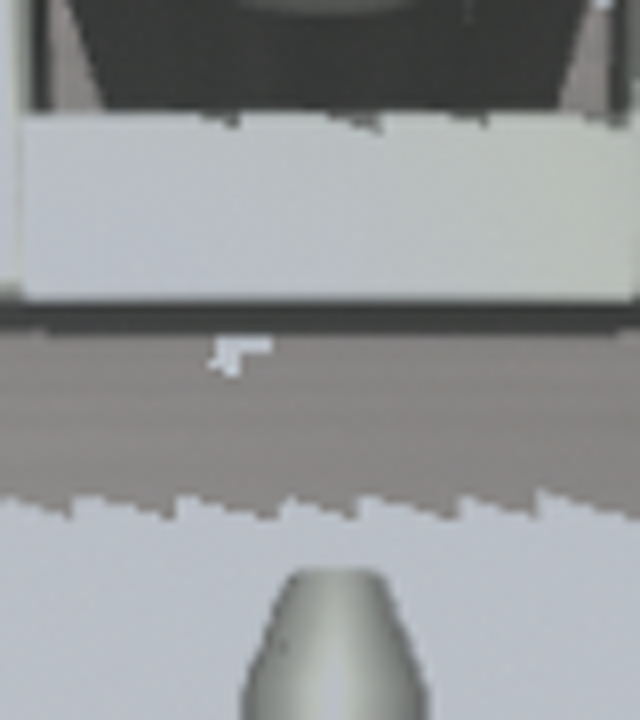

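```bash
python3 -c "
from h import *
im,c=load('w9');p=np.load('pics/w9_pose.npy')
# hole in tool frame given observation col
Rt=R.from_euler('xyz',p[3:])
def obs(pt,col):
    for s in np.arange(-3,3,.02):
        w=body(621.74,147.06,.268,[(pt[0]+s,pt[1],pt[2])])
        if proj(c,w)[0,0]>=col: return s,(Rt.inv().apply(w-p[:3])).round(2)
print(obs((-60,-12,68),255.7),obs((-60,-12,62),256.35))
# pin line in tool
for along,z in((84,-16),(52,-16)):
    w=Rt.apply([[.2,-2.4-along,z]])+p[:3];print(proj(c,w))
g=cv2.cvtColor(im,cv2.COLOR_BGR2GRAY).astype(int)
for r in(95,110,125,140): print(r,g[r,238:278].tolist())
"
```

```text
(np.float64(0.360000000000003), array([[  -0.22, -118.23,   -8.41]])) (np.float64(0.6400000000000032), array([[ 6.0000e-02, -1.1823e+02, -2.4100e+00]]))
[[256.73614432  76.60197546]]
[[256.8347007  150.43019618]]
95 [190, 190, 190, 190, 190, 190, 181, 123, 109, 126, 133, 142, 149, 161, 172, 184, 187, 189, 190, 189, 184, 174, 165, 155, 148, 140, 131, 122, 114, 99, 109, 135, 139, 143, 142, 140, 135, 135, 163, 191]
110 [191, 191, 190, 191, 190, 190, 185, 148, 107, 128, 134, 142, 150, 160, 173, 183, 189, 188, 189, 186, 177, 167, 159, 151, 145, 138, 129, 120, 109, 94, 107, 136, 137, 136, 136, 136, 136, 137, 137, 136]
125 [190, 191, 191, 191, 190, 191, 191, 174, 104, 129, 136, 142, 149, 160, 170, 182, 185, 184, 184, 181, 169, 161, 154, 148, 144, 136, 126, 117, 104, 98, 119, 145, 145, 143, 143, 143, 142, 142, 142, 142]
140 [188, 191, 189, 189, 189, 190, 190, 173, 109, 126, 135, 142, 149, 158, 170, 177, 178, 177, 177, 173, 163, 157, 151, 146, 141, 132, 122, 112, 100, 93, 117, 142, 142, 143, 142, 140, 141, 140, 139, 140]
```

>>> jog_arm(
  rows=[-0.0003,-0.006,0.001,0,0,0,0.01,0,-0.008,0.0008,0,0,0,0.01,0,-0.008,0,0,0,0,0.01,0,-0.003,0,0,0,0,0.01,0,0,0,0,0,0,0.01,0,0,0,0,0,0,0.01],
)

```text
clock: 11.97
position: [591.9, 30.4, 57.6]
orientation: [3.142, 0.0, 0.269]
force: [-0.1, 0.1, -1.1]
finger_gap: 0.201
```

```bash
python3 -c "
from h import *
im,c=avgshot('w10',2)
cv2.imwrite('pics/w10c.png',crop(im,200,0,110,100,6)[:,:])
cv2.imwrite('pics/s10.png',crop(snapshot('side'),200,170,70,60,9))
cv2.imwrite('pics/sc10.png',crop(snapshot('scene'),270,190,70,60,9))
print(read_state()['force'])
"
```

```text
std [0.05 0.3  0.01]
pose [5.91899e+02 3.01220e+01 5.75830e+01 3.14100e+00 0.00000e+00 2.69000e-01] 12.0167
[-0.61710873  0.56852848 -1.17676107]
```

View pics/w10c.png

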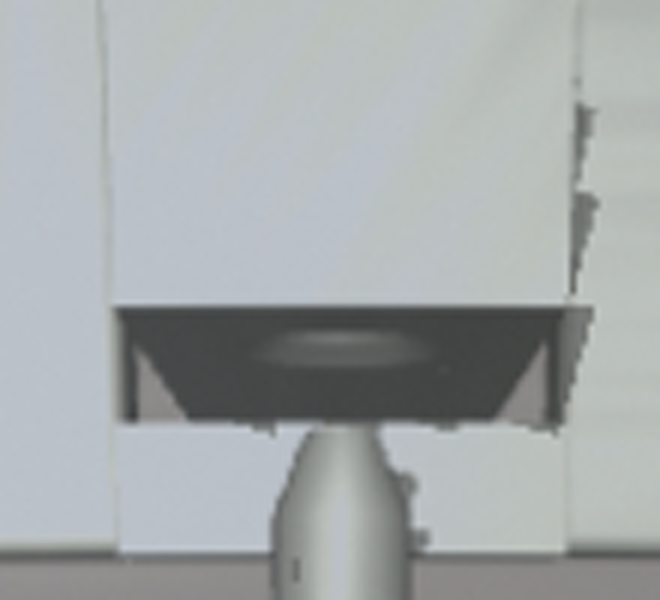

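View pics/s10.png

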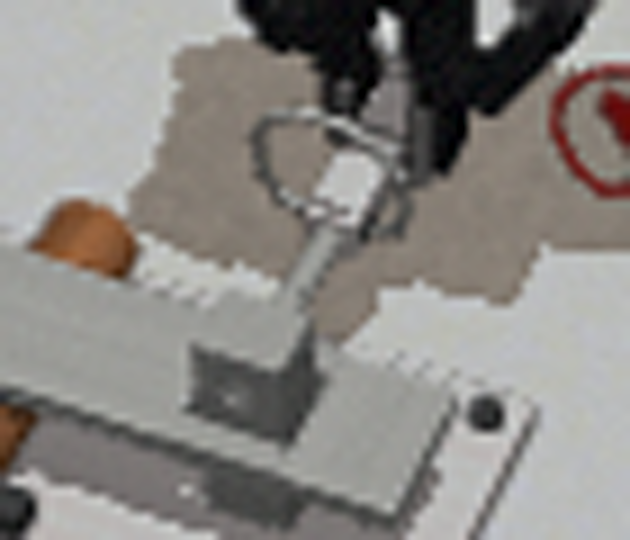

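View pics/sc10.png

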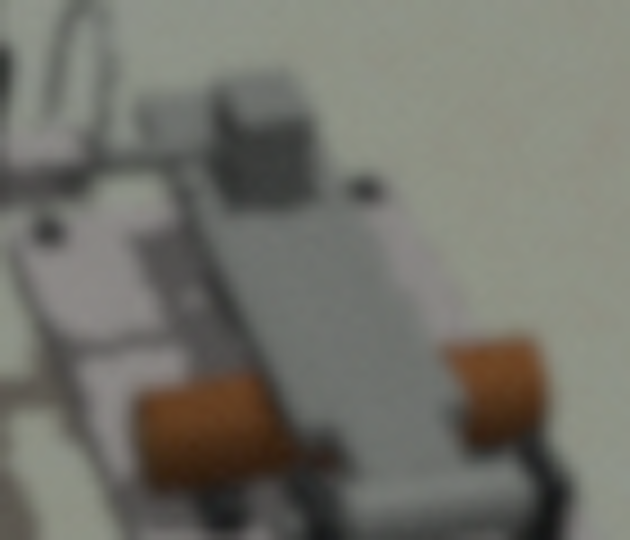

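The wrist crop shows the pin tip (x≈346) in line with the hole (x≈342), about 0.3 mm off. Insert in small steps and watch the force.

>>> jog_arm(
  rows=[0,-0.004,0,0,0,0,0.01,0,-0.004,0,0,0,0,0.01,0,-0.003,0,0,0,0,0.01,0,-0.003,0,0,0,0,0.01,0,0,0,0,0,0,0.01],
)

```text
clock: 12.58
position: [587.9, 44.5, 57.6]
orientation: [-3.141, -0.0, 0.269]
force: [-0.9, -0.5, -0.4]
finger_gap: 0.202
```

>>> jog_arm(
  rows=[0,-0.005,0,0,0,0,0.01,0,-0.005,0,0,0,0,0.01,0,-0.004,0,0,0,0,0.01,0,-0.003,0,0,0,0,0.01,0,0,0,0,0,0,0.01],
)

```text
clock: 13.0
position: [583.4, 61.0, 57.6]
orientation: [-3.141, -0.0, 0.27]
force: [-0.0, -0.3, -1.2]
finger_gap: 0.2
```

```bash
python3 -c "
from h import *
im,c=avgshot('w11',2)
cv2.imwrite('pics/w11c.png',crop(im,180,60,150,110,5)[:,:])
print(read_state()['force'])
plan([581.5,69.2,57.6],.268)
"
```

```text
std [0.08 0.32 0.02]
pose [ 5.8349e+02  6.0643e+01  5.7624e+01 -3.1410e+00 -0.0000e+00  2.6900e-01] 13.05
[ 0.29776746  0.67074094 -0.7831858 ]
turn deg [0.01 0.   0.03] shift after turn mm [ 0.4 -9.6 -0. ] now-axes [ 0.4 -9.6 -0. ] n 1 per row [ 0.4 -9.6 -0. ] t 13.1
```

View pics/w11c.png

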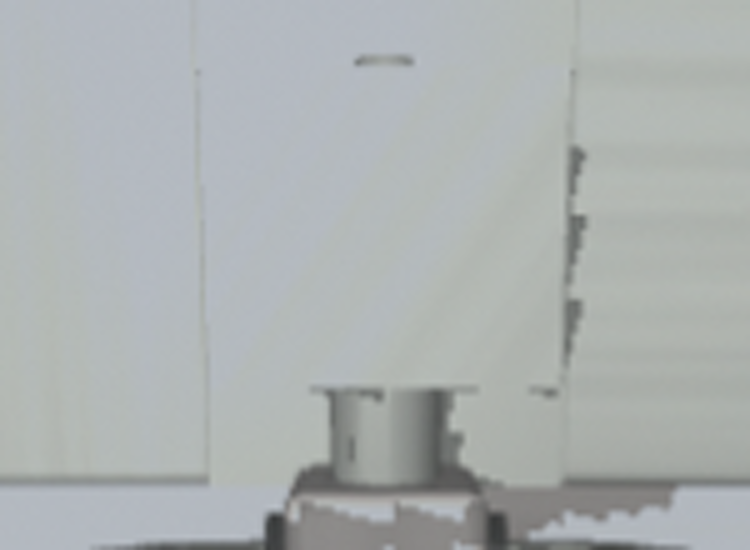

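The pin is through the hole: its tip shows beyond the stud at (385,60) in the crop, with about 9.5 mm left to go.

>>> jog_arm(
  rows=[0.0002,-0.004,0,0,0,0,0.01,0,-0.003,0,0,0,0,0.01,0,-0.0015,0,0,0,0,0.01,0,0,0,0,0,0,0.01,0,0,0,0,0,0,0.01],
)

```text
clock: 13.52
position: [581.6, 68.1, 57.5]
orientation: [3.142, 0.0, 0.268]
force: [0.5, 0.1, -0.3]
finger_gap: 0.201
```

>>> jog_arm(
  rows=[0,-0.001,0,0,0,0,0.01,0,-0.001,0,0,0,0,0.01,0,0,0,0,0,0,0.01],
)

```text
clock: 13.77
position: [581.2, 69.7, 57.6]
orientation: [3.141, 0.0, 0.268]
force: [0.4, -0.6, -1.7]
finger_gap: 0.203
```

>>> jog_arm(
  rows=[0,-0.001,0,0,0,0,0.01,0,-0.0008,0,0,0,0,0.01,0,0,0,0,0,0,0.01,0,0,0,0,0,0,0.01],
)

```text
clock: 14.1
position: [581.1, 69.7, 57.6]
orientation: [3.139, 0.0, 0.267]
force: [1.7, -5.3, -0.5]
finger_gap: 0.201
```

```bash
python3 -c "
from h import *
im,c=avgshot('w12',2)
cv2.imwrite('pics/w12c.png',crop(im,180,60,150,110,5)[:,:])
print(read_state()['force'])
"
```

```text
std [0.01 0.01 0.  ]
pose [5.81067e+02 6.96980e+01 5.75830e+01 3.13900e+00 0.00000e+00 2.67000e-01] 14.15
[ 1.27976746 -4.10914361 -1.28153657]
```

View pics/w12c.png

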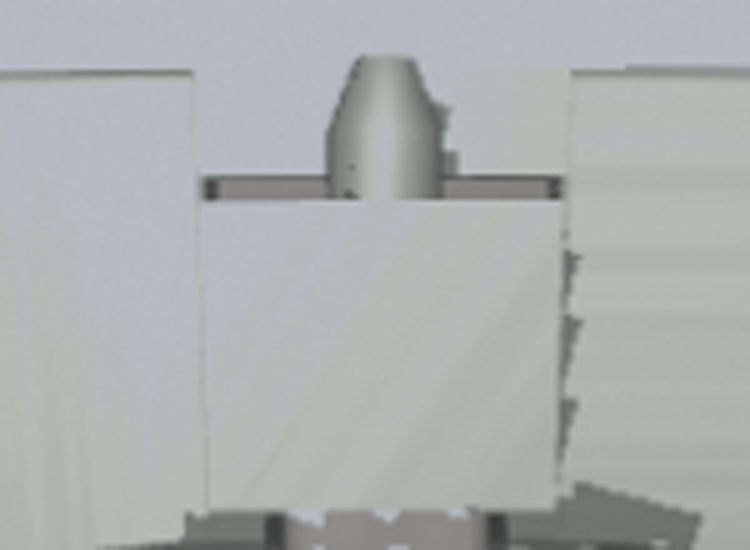

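The grip is flat against the stud (contact about 5 N) and the tip sticks out beyond it. Release and rise.

>>> jog_arm(
  rows=[0,0.0008,0,0,0,0,0.01,0,0,0,0,0,0,0.025,0,0,0,0,0,0,0.04,0,0,0,0,0,0,0.05,0,0,0,0,0,0,0.05,0,0,0,0,0,0,0.05,0,0,-0.008,0,0,0,0.05,0,0,-0.015,0,0,0,0.05,0,0.005,-0.02,0,0,0,0.05,0,0.005,-0.025,0,0,0,0.05,0,0,-0.025,0,0,0,0.02,0,0,0,0,0,0,0,0,0,0,0,0,0,0,0,0,0,0,0,0,0],
)

```text
clock: 15.37
position: [583.1, 61.1, 150.5]
orientation: [3.141, 0.0, 0.268]
force: [-0.6, 0.6, -0.7]
finger_gap: 0.02
```

```bash
python3 -c "
from h import *
im,c=avgshot('w13',3)
cv2.imwrite('pics/w13b.png',cv2.resize(im,(768,576)))
cv2.imwrite('pics/s13.png',crop(snapshot('side'),180,140,100,85,7))
print(read_state()['force'])
"
```

```text
std [0.19 0.   0.38]
pose [ 5.82835e+02  6.11220e+01  1.49977e+02 -3.14200e+00  1.00000e-03
  2.68000e-01] 15.4667
[0.58261273 0.23947712 0.40412751]
```

View pics/w13b.png

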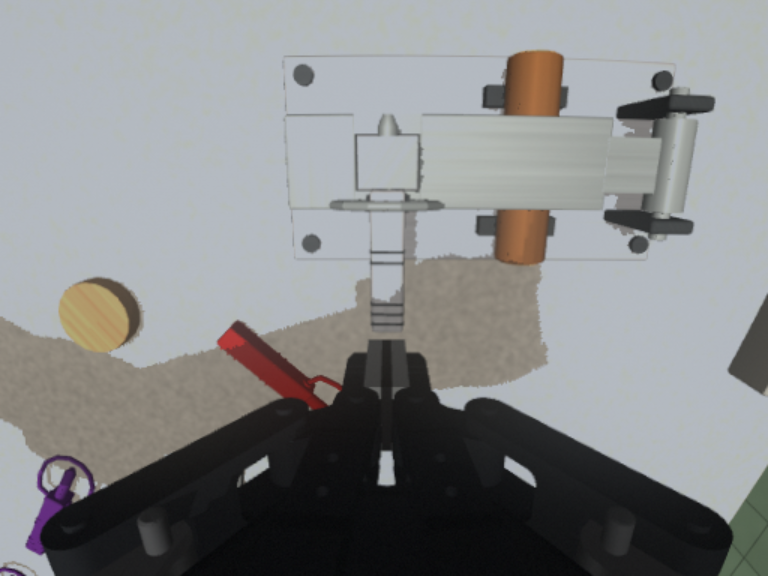

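View pics/s13.png

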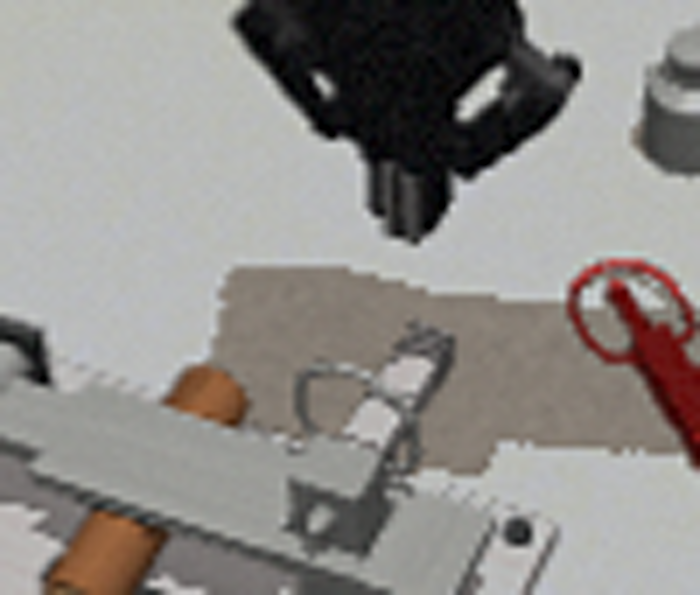

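The pin stays home after release. The wrist view shows the ring still upright at (387,205) and the tip beyond the stud at (388,122). Next I work out the ring angle and the push path.

```bash
python3 -c "
from h import *
im,c=load('w13');p=np.load('pics/w13_pose.npy')
B=lambda P:body(621.9,147.2,.268,P)
Rt=R.from_euler('xyz',p[3:])
for r in(1.2,1.3,1.4,1.5,1.55): print(r,proj(c,B([(-59.5,-20+54*np.cos(r),74+54*np.sin(r))]))[0])
print('shoulder corners',proj(c,B([(-69,-12,83),(-51,-12,83),(-69,-92,83),(-51,-92,83),(-60,24,74)]))*1.5)
for y,z in((-31,112),(9,112),(19,125),(34,78)):
  print(y,z,Rt.inv().apply(B([(-60,y,z)])-p[:3]).round(1))
cv2.imwrite('pics/w13c.png',crop(im,210,70,100,160,4)[:,:])
"
```

```text
1.2 [258.28341583 109.69285653]
1.3 [258.28819948 118.71043549]
1.4 [258.29083539 127.96329952]
1.5 [258.2912725  137.26360065]
1.55 [258.29067109 141.87281123]
shoulder corners [[368.06004801 188.0279105 ]
 [404.39994236 188.00325523]
 [369.92611761 337.02761934]
 [402.6844552  337.02349492]
 [386.19934427 113.05852645]]
-31 112 [[  0.5 -41.7  38. ]]
9 112 [[  0.5 -81.7  38. ]]
19 125 [[  0.5 -91.7  25. ]]
34 78 [[   0.6 -106.7   72. ]]
```

View pics/w13c.png

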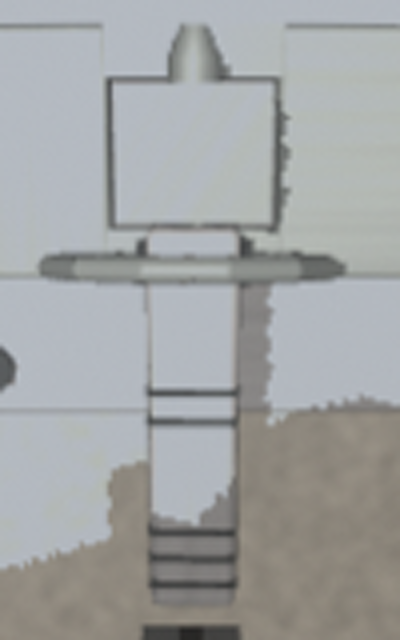

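>>> jog_arm(
  rows=[0.0005,-0.012,0.005,0,0,0,0,0,-0.012,0.01,0,0,0,0,0,-0.011,0.015,0,0,0,0,0,0,0.011,0,0,0,0,0,-0.005,0,0,0,0,0,0,-0.006,0,0,0,0,0,0,-0.006,0,0,0,0,0,0,-0.006,0,0,0,0,0,0,-0.006,0,0,0,0,0,0,-0.006,0,0,0,0,0,0,-0.005,0,0,0,0,0,0,-0.004,0,0,0,0,0,0,0,0,0,0,0,0,0,0,0,0,0,0,0],
)

```text
clock: 16.73
position: [563.1, 137.9, 109.7]
orientation: [-3.142, -0.0, 0.269]
force: [0.4, -0.8, -0.1]
finger_gap: -0.003
```

```bash
python3 -c "
from h import *
im,c=avgshot('w14',2);p=np.load('pics/w14_pose.npy')
cv2.imwrite('pics/w14c.png',crop(im,160,80,180,140,4.4)[:,:])
cv2.imwrite('pics/s14.png',crop(snapshot('side'),180,140,100,85,7))
B=lambda P:body(621.9,147.2,.268,P)
print(read_state()['force'])
cl=lambda q:np.linalg.inv(np.array([[np.cos(.268),-np.sin(.268)],[np.sin(.268),np.cos(.268)]]))@(np.array(q[:2])-[621.9,147.2])
print('clamp xy',cl(p))
"
```

```text
std [0.04 0.2  0.04]
pose [ 5.63109e+02  1.37705e+02  1.09656e+02  3.14200e+00 -0.00000e+00
  2.68000e-01] 16.7833
[-0.02217073 -0.60184995  0.05124132]
clamp xy [-59.2061689    6.41211381]
```

View pics/w14c.png

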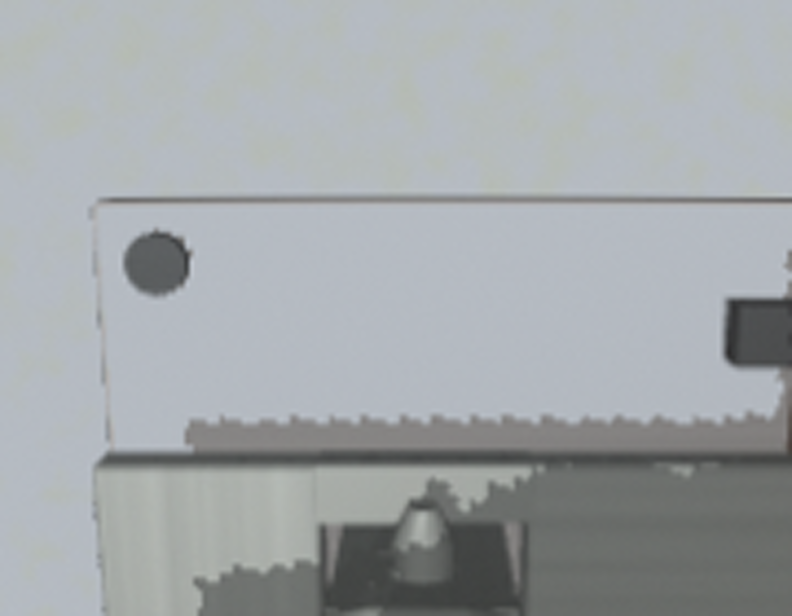

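View pics/s14.png

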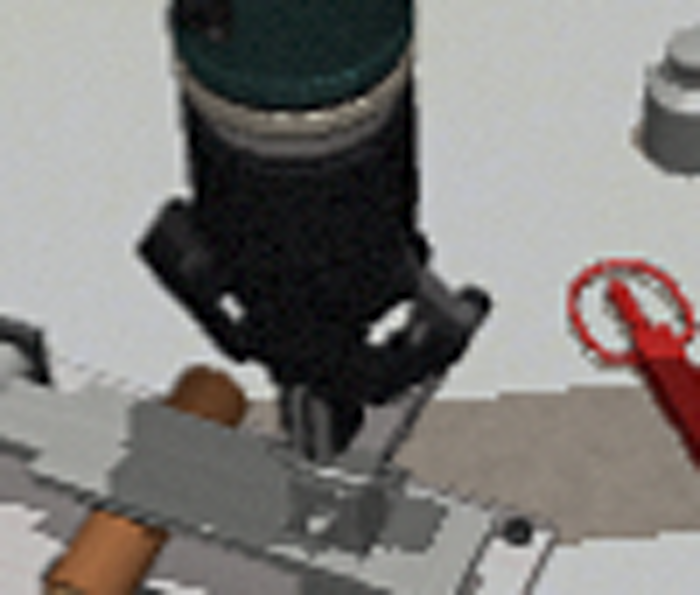

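```bash
python3 -c "
from h import *
im,c=load('w14')
cv2.imwrite('pics/w14d.png',crop(im,160,160,200,110,4)[:,:])
B=lambda P:body(621.9,147.2,.268,P)
for r in(.5,.6,.7,.8,1,1.2): print(r,proj(c,B([(-59.5,-20+54*np.cos(r),74+54*np.sin(r))]))[0])
"
```

```text
0.5 [256.14393087 200.9934198 ]
0.6 [256.12272653 208.30009347]
0.7 [256.10421176 216.47802726]
0.8 [256.08894066 225.42260231]
1 [256.07007635 245.02268404]
1.2 [256.06901346 265.64070125]
```

View pics/w14d.png

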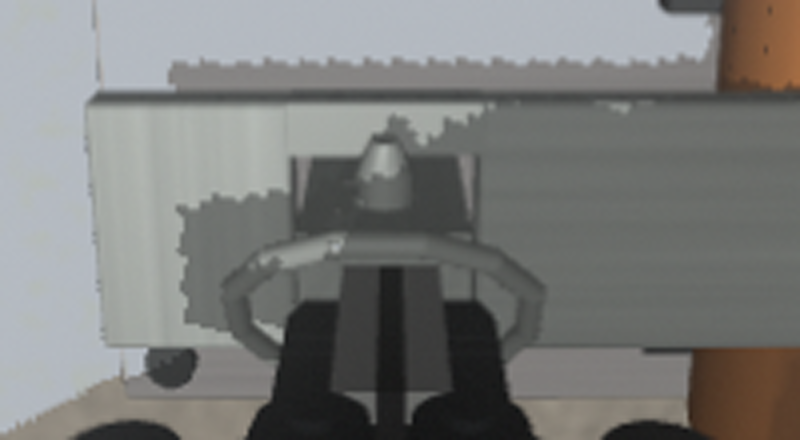

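Ring far end at (385,245) in the crop, so θ≈0.75, over the stud. Lift the fingertips onto the top of the wire and follow the arc down.

>>> jog_arm(
  rows=[0,0.003,0,0,0,0,0,0,0,-0.013,0,0,0,0,0,-0.008,0,0,0,0,0,0,-0.007,0,0,0,0,0,0,-0.002,0.008,0,0,0,0,0,-0.003,0.006,0,0,0,0,0,-0.003,0.006,0,0,0,0,0,-0.003,0.006,0,0,0,0,0,-0.002,0.007,0,0,0,0,0,-0.001,0.005,0,0,0,0,0,-0.001,0.003,0,0,0,0,0,0,0,0,0,0,0],
)

```text
clock: 17.88
position: [555.3, 163.5, 80.5]
orientation: [3.142, 0.002, 0.268]
force: [1.0, -0.1, 0.7]
finger_gap: -0.003
```

```bash
python3 -c "
from h import *
im,c=avgshot('w15',2);p=np.load('pics/w15_pose.npy')
cv2.imwrite('pics/w15d.png',crop(im,160,160,200,110,4)[:,:])
cv2.imwrite('pics/s15.png',crop(snapshot('side'),180,140,100,85,7))
print(read_state()['force'])
cl=lambda q:np.linalg.inv(np.array([[np.cos(.268),-np.sin(.268)],[np.sin(.268),np.cos(.268)]]))@(np.array(q[:2])-[621.9,147.2])
print('clamp xy',cl(p))
"
```

```text
std [0.16 0.01 0.27]
pose [5.55483e+02 1.63460e+02 8.07660e+01 3.14200e+00 1.00000e-03 2.68000e-01] 17.9333
[-0.96620874 -0.20418357  0.31181862]
clamp xy [-59.73985545  33.26730127]
```

View pics/w15d.png

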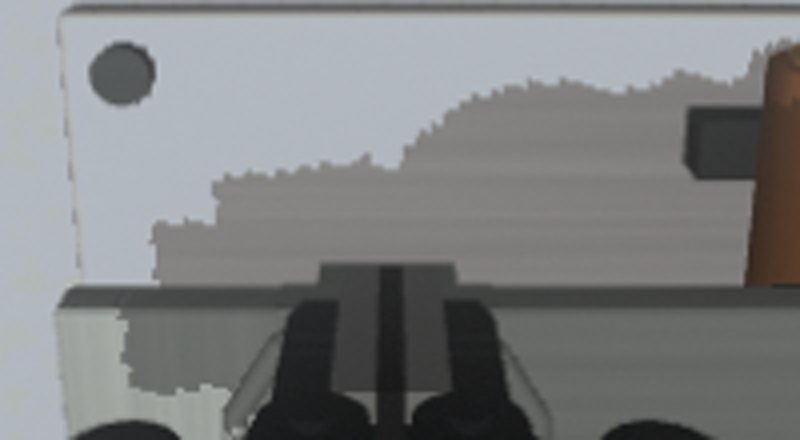

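View pics/s15.png

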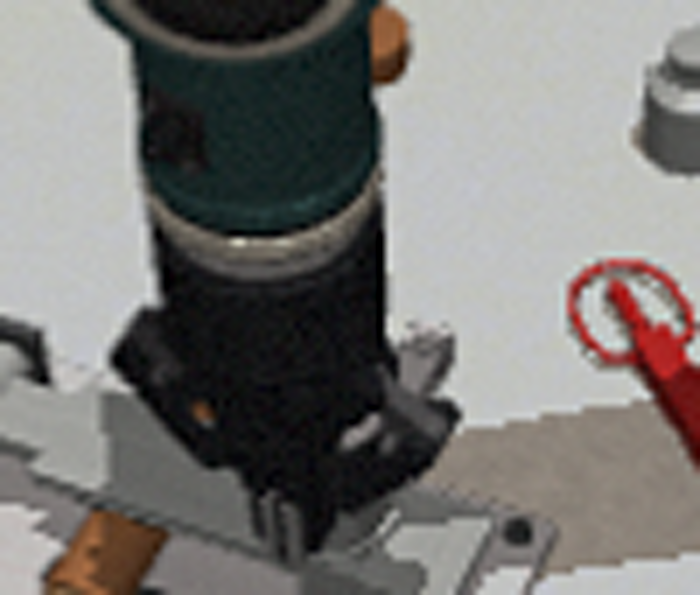

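>>> jog_arm(
  rows=[0,0,0.002,0,0,0,0,0,0,0.0015,0,0,0,0,0,0,0.001,0,0,0,0,0,0,0,0,0,0,0],
)

```text
clock: 18.37
position: [555.9, 163.7, 77.0]
orientation: [-3.141, -0.0, 0.268]
force: [0.1, 0.9, 1.4]
finger_gap: 0.003
```

>>> jog_arm(
  rows=[0,0,0.0007,0,0,0,0,0,0,0.0007,0,0,0,0,0,0,0,0,0,0,0],
)

```text
clock: 18.62
position: [555.9, 163.7, 75.6]
orientation: [-3.142, -0.0, 0.268]
force: [0.3, 0.5, 1.5]
finger_gap: -0.0
```

>>> jog_arm(
  rows=[0,0,0.0007,0,0,0,0,0,0,0.0007,0,0,0,0,0,0,0,0,0,0,0],
)

```text
clock: 18.87
position: [556.0, 163.9, 74.4]
orientation: [-3.141, -0.0, 0.268]
force: [1.3, 1.2, 2.9]
finger_gap: -0.0
```

>>> jog_arm(
  rows=[0,0,0.0007,0,0,0,0,0,0,0,0,0,0,0,0,0,0,0,0,0,0],
)

```text
clock: 19.12
position: [556.1, 164.0, 73.9]
orientation: [-3.141, -0.001, 0.268]
force: [0.0, 2.3, 4.3]
finger_gap: 0.002
```

>>> jog_arm(
  rows=[0,0,-0.004,0,0,0,0,0,-0.004,-0.015,0,0,0,0,0,-0.004,-0.025,0,0,0,0,0,0.01,-0.03,0,0,0,0,0,0.03,-0.02,0,0,0,0,0,0.035,0,0,0,0,0,0,0.035,0,0,0,0,0,0,0.02,0,0,0,0,0,0,0,0,0,0,0,0,0,0,0,0,0,0,0],
)

```text
clock: 19.95
position: [587.9, 43.6, 167.1]
orientation: [3.141, 0.002, 0.264]
force: [-0.0, 1.2, 0.3]
finger_gap: 0.001
```

```bash
python3 -c "
from h import *
im,c=avgshot('w16',2)
cv2.imwrite('pics/w16d.png',crop(im,180,60,160,150,5)[:750])
s=snapshot('side');cv2.imwrite('pics/s16.png',crop(s,180,140,100,85,7))
cv2.imwrite('pics/s16f.png',s)
B=lambda P:body(621.9,147.2,.268,P)
for r in(0,.1,.2,.3): print(r,proj(c,B([(-59.5,-20+54*np.cos(r),76+54*np.sin(r))]))[0], (proj(c,B([(-59.5,-20+54*np.cos(r),76+54*np.sin(r))]))[0]-[180,60])*5)
print(read_state()['force'])
"
```

```text
std [0.15 1.03 0.08]
pose [5.87794e+02 4.45870e+01 1.67132e+02 3.14100e+00 1.00000e-03 2.66000e-01] 20.0
0 [257.19820118  40.5354541 ] [385.99100592 -97.3227295 ]
0.1 [257.1872413  39.268088 ] [ 385.93620649 -103.65956002]
0.2 [257.17826281  38.73678733] [ 385.89131404 -106.31606337]
0.3 [257.17153156  39.00292018] [ 385.85765782 -104.98539909]
[ 0.3820715   0.44659443 -0.39053274]
```

View pics/w16d.png

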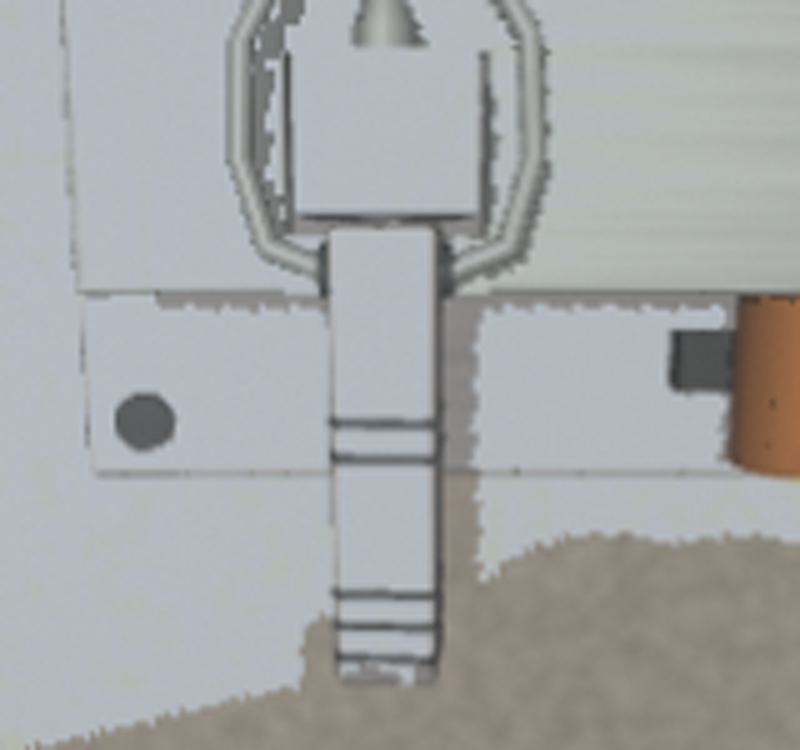

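View pics/s16.png

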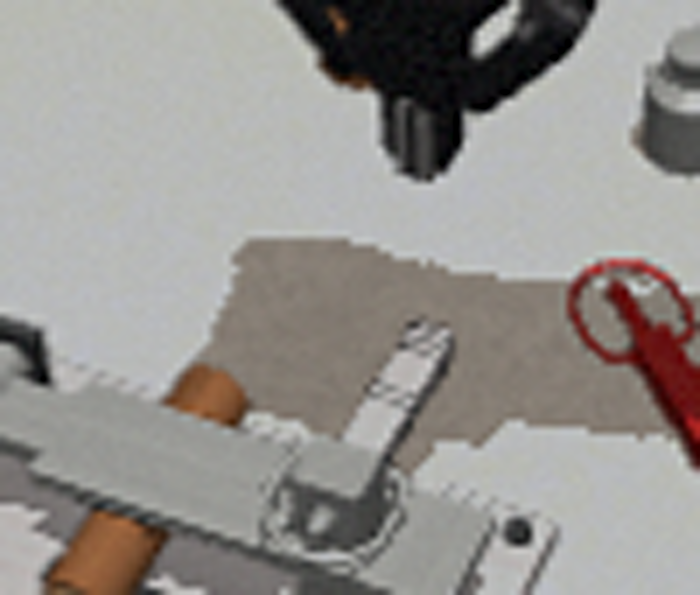

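```bash
python3 -c "
from h import *
im,c=avgshot('w17',4);p=np.load('pics/w17_pose.npy')
cv2.imwrite('pics/w17d.png',crop(im,200,10,120,120,6)[:720])
B=lambda P:body(621.9,147.2,.268,P)
f=lambda P:((proj(c,B(P))-[200,10])*6).round(0).tolist()
print('grip front top for gaps 0,2,4,8',f([(-60,-12-g,83) for g in(0,2,4,8)]))
print('stud top edges',f([(-60,-12,90),(-60,12,90)]),'tip',f([(-60,24,74)]))
for r in(0,.1,.2,.3): print(r,f([(-59.5,-20+54*np.cos(r),74+54*np.sin(r))]))
cv2.imwrite('pics/sc17.png',crop(snapshot('scene'),250,180,100,80,8))
"
```

```text
std [0.11 0.11 0.06]
pose [ 5.87712e+02  4.74070e+01  1.67521e+02 -3.14100e+00  0.00000e+00
  2.70000e-01] 20.25
grip front top for gaps 0,2,4,8 [[337.0, 572.0], [337.0, 588.0], [337.0, 603.0], [337.0, 634.0]]
stud top edges [[337.0, 572.0], [337.0, 373.0]] tip [[338.0, 292.0]]
0 [[342.0, 211.0]]
0.1 [[342.0, 204.0]]
0.2 [[342.0, 201.0]]
0.3 [[341.0, 203.0]]
```

View pics/w17d.png

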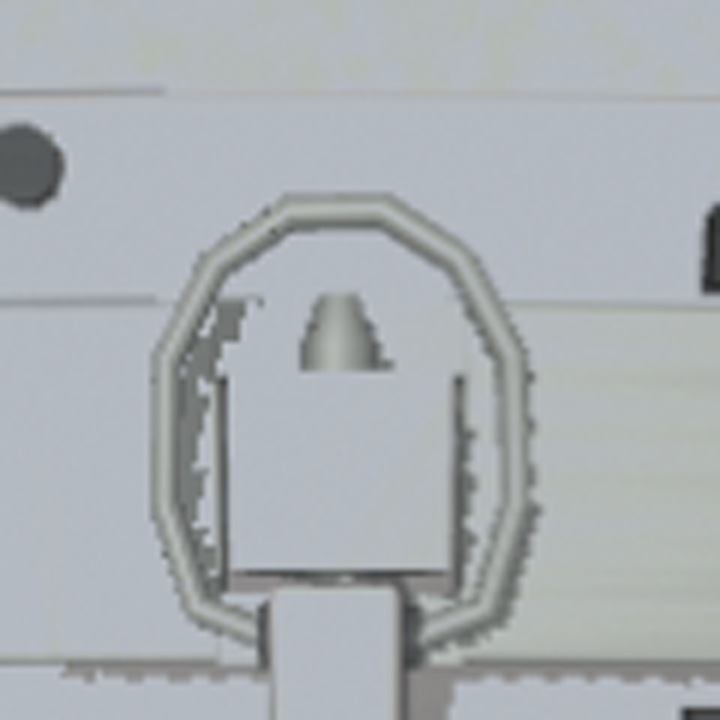

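View pics/sc17.png

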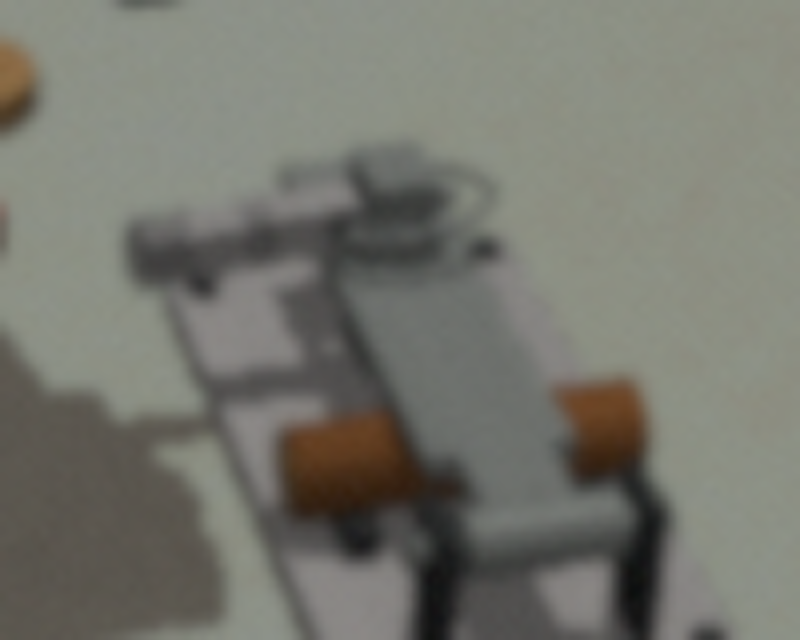

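The ring encloses the stud with its far end at row 212, against 211 predicted for θ=0. The shoulder gap is about 2 mm. I'll wait a moment to see whether anything creeps.

>>> jog_arm(
  rows=[0,0,0,0,0,0,0,0,0,0,0,0,0,0,0,0,0,0,0,0,0,0,0,0,0,0,0,0,0,0,0,0,0,0,0,0,0,0,0,0,0,0,0,0,0,0,0,0,0,0,0,0,0,0,0,0,0,0,0,0,0,0,0,0,0,0,0,0,0,0],
)

```text
clock: 21.18
position: [588.2, 45.9, 167.5]
orientation: [3.142, 0.0, 0.268]
force: [0.3, -0.5, -0.4]
finger_gap: -0.003
```

```bash
python3 -c "
from h import *
a,_=load('w17')
im,c=avgshot('w18',3)
d=cv2.absdiff(a,im)[10:225,150:350];print('diff max/mean in clamp area',d.max(),d.mean())
cv2.imwrite('pics/w18d.png',crop(im,200,10,120,120,6)[:720])
s=camera_model('scene');S=cam('scene');D=cam('side')
B=lambda P:body(621.9,147.2,.268,P)
Q=lambda r:(-60,-22+54*np.cos(r),74+54*np.sin(r))
for r in(0,.15,.3):print(r,((proj(S,B([Q(r)]))-[250,180])*8).round(),((proj(D,B([Q(r)]))-[180,140])*7).round())
cv2.imwrite('pics/s18.png',crop(snapshot('side'),180,140,100,85,7))
cv2.imwrite('pics/sc18f.png',snapshot('scene'))
"
```

```text
std [0.01 0.02 0.01]
pose [5.88218e+02 4.59100e+01 1.67555e+02 3.14200e+00 0.00000e+00 2.68000e-01] 21.2833
diff max/mean in clamp area 144 4.685790697674419
0 [[481. 188.]] [[295. 554.]]
0.15 [[480. 168.]] [[295. 539.]]
0.3 [[476. 149.]] [[296. 523.]]
```

View pics/s18.png

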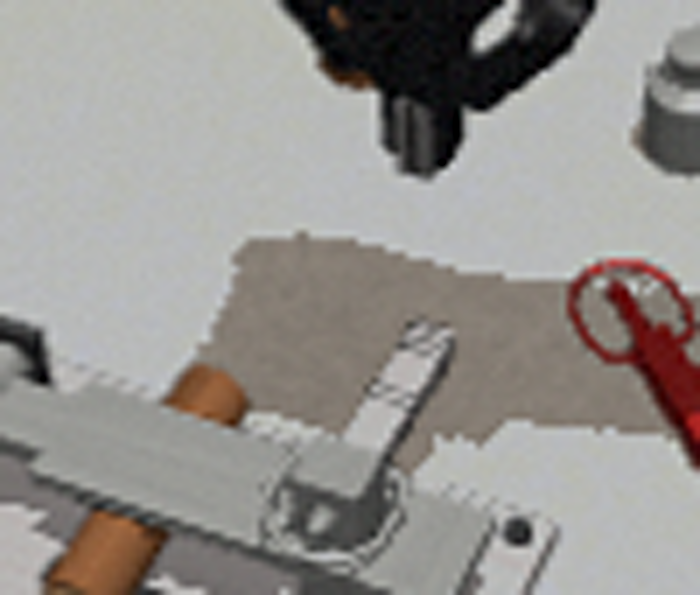

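View pics/sc18f.png

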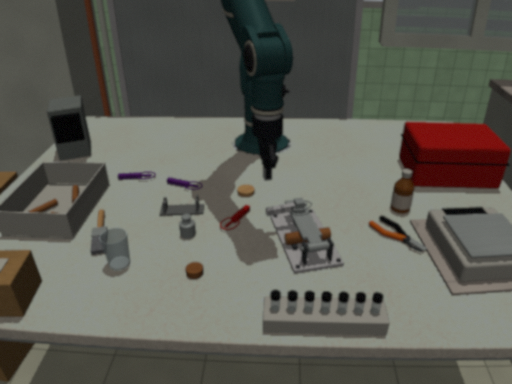

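View pics/w18d.png

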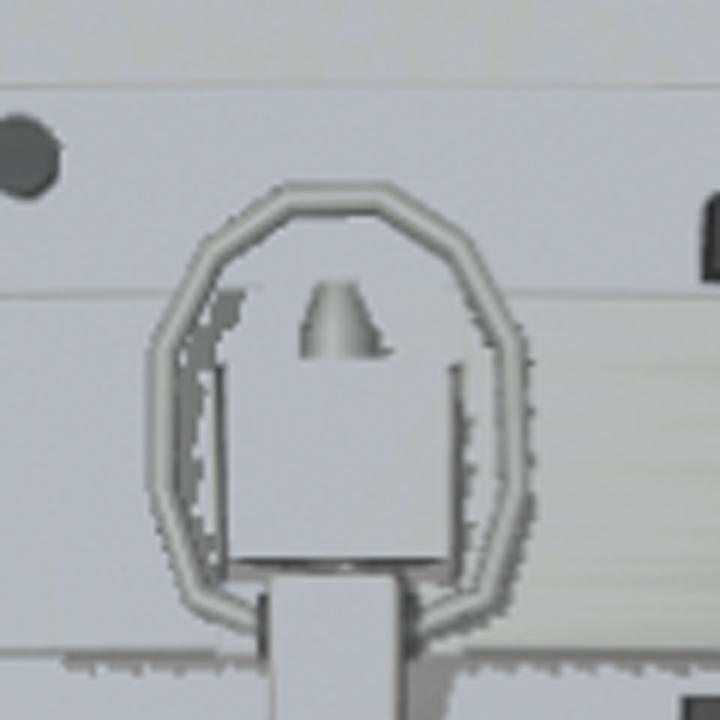

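The ring end matches θ≈0 in both fixed cameras: scene row 190 against 188 predicted, side row 560 against 554. Nothing moved relative to the stud, and the bystanders are where they were. Handing in.

```bash
python3 -c "
from rig import *
print(close_job(),read_state()['clock'])"
```

```text
the job is handed in; nothing more can be done
the job is handed in; nothing more can be done
```

The job is done and handed in at about 21 s of the 67 s; it gave no verdict.

**What I did**
- **Bar:** I pressed the bar down onto its stop, which pushed back with about 18 N.
- **Pin:** I lifted the bare-metal pin from its stand and left the purple and red look-alikes alone. I pushed it through the stud from the robot's right until the grip met the stud, with about 5 N of contact.
- **Ring:** I released the pin with the ring still open. Then I swung the ring over the stud and pressed it down along the pin to its stop, with about 4 N at the end.
- **Gripper:** It was raised clear, touching nothing, when I handed in.

**Last checks**
- **Ring:** Its far end matched a fully shut ring in all three cameras, within about 1 pixel.
- **Shoulder gap:** The shoulder settled about 2 mm back from the stud after I let go (8 mm is allowed). The overhanging grip may droop slightly within the hole's play; I did not measure that tilt.
- **Stability:** After a further second I saw no movement of the pin, ring or bar relative to the stud. My automatic picture comparison was no use, because the wrist camera had still been settling by about 1.5 mm, so I judged this by eye.
- **Bystanders:** In the last scene picture they looked unmoved; I judged this by eye too.

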